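# Stand the salon's colour-chart panels up at their rails, sorted by tag

### The job

The colour-chart panels lie face down on the manicure table. Set every panel with a green tag upright against the green display rail and every panel with a red tag against the red return rail: bring its bottom edge up to the rail, tip it up against the rail until it stands on that edge with its back (the side with the black grip) flush to the rail, side by side, and let go. Some panels may be missing; leave the bottles, jars and other things on the table where they are.

Things in the scene. Friction and masses are not known exactly. Their poses are not given: they have to be found in the camera images.
- panel_1: White panel, green tag strip on its back near the top; may be absent. 100 (own x) x 90 (y) x 12 mm (z), 0.2 kg, mass centre mid-plate; bottom edge rebated 4 mm at the back (6 mm thick there). Starts flat, show face down. Origin: middle of the show face, so z = 0 when flat, 50 mm when upright. +x points to its bottom edge (starts far side), +z out of its back. Upright at the rail: +x down, +z towards the rail, origin 8 to 12 mm before the rail's foot line.
- panel_2: White panel, green tag strip on its back near the top; may be absent. 100 (own x) x 90 (y) x 12 mm (z), 0.2 kg, mass centre mid-plate; bottom edge rebated 4 mm at the back (6 mm thick there). Starts flat, show face down. Origin: middle of the show face, so z = 0 when flat, 50 mm when upright. +x points to its bottom edge (starts far side), +z out of its back. Upright at the rail: +x down, +z towards the rail, origin 8 to 12 mm before the rail's foot line.
- panel_3: White panel, green tag strip on its back near the top; may be absent. 100 (own x) x 90 (y) x 12 mm (z), 0.2 kg, mass centre mid-plate; bottom edge rebated 4 mm at the back (6 mm thick there). Starts flat, show face down. Origin: middle of the show face, so z = 0 when flat, 50 mm when upright. +x points to its bottom edge (starts far side), +z out of its back. Upright at the rail: +x down, +z towards the rail, origin 8 to 12 mm before the rail's foot line.
- panel_4: White panel, red tag strip on its back near the top; may be absent. 100 (own x) x 90 (y) x 12 mm (z), 0.2 kg, mass centre mid-plate; bottom edge rebated 4 mm at the back (6 mm thick there). Starts flat, show face down. Origin: middle of the show face, so z = 0 when flat, 50 mm when upright. +x points to its bottom edge (starts far side), +z out of its back. Upright at the rail: +x down, +z towards the rail, origin 8 to 12 mm before the rail's foot line.
- panel_5: White panel, red tag strip on its back near the top; may be absent. 100 (own x) x 90 (y) x 12 mm (z), 0.2 kg, mass centre mid-plate; bottom edge rebated 4 mm at the back (6 mm thick there). Starts flat, show face down. Origin: middle of the show face, so z = 0 when flat, 50 mm when upright. +x points to its bottom edge (starts far side), +z out of its back. Upright at the rail: +x down, +z towards the rail, origin 8 to 12 mm before the rail's foot line.
- panel_6: White panel, red tag strip on its back near the top; may be absent. 100 (own x) x 90 (y) x 12 mm (z), 0.2 kg, mass centre mid-plate; bottom edge rebated 4 mm at the back (6 mm thick there). Starts flat, show face down. Origin: middle of the show face, so z = 0 when flat, 50 mm when upright. +x points to its bottom edge (starts far side), +z out of its back. Upright at the rail: +x down, +z towards the rail, origin 8 to 12 mm before the rail's foot line.
- panel_1_grip (a point): Black finger grip on the panel's back: block 26 mm (own x) x 14 mm (y), from 12 to 50 mm above the show face. This point is its middle at 36 mm above the show face, 58 mm from the bottom edge (8 mm from the plate's middle towards the top). Pinch it across the 14 mm (along own y); gripped lightly (about 5 N) the panel pivots between the pads. Upright, it sticks out over the rail.
- panel_2_grip (a point): Black finger grip on the panel's back: block 26 mm (own x) x 14 mm (y), from 12 to 50 mm above the show face. This point is its middle at 36 mm above the show face, 58 mm from the bottom edge (8 mm from the plate's middle towards the top). Pinch it across the 14 mm (along own y); gripped lightly (about 5 N) the panel pivots between the pads. Upright, it sticks out over the rail.
- panel_3_grip (a point): Black finger grip on the panel's back: block 26 mm (own x) x 14 mm (y), from 12 to 50 mm above the show face. This point is its middle at 36 mm above the show face, 58 mm from the bottom edge (8 mm from the plate's middle towards the top). Pinch it across the 14 mm (along own y); gripped lightly (about 5 N) the panel pivots between the pads. Upright, it sticks out over the rail.
- panel_4_grip (a point): Black finger grip on the panel's back: block 26 mm (own x) x 14 mm (y), from 12 to 50 mm above the show face. This point is its middle at 36 mm above the show face, 58 mm from the bottom edge (8 mm from the plate's middle towards the top). Pinch it across the 14 mm (along own y); gripped lightly (about 5 N) the panel pivots between the pads. Upright, it sticks out over the rail.
- panel_5_grip (a point): Black finger grip on the panel's back: block 26 mm (own x) x 14 mm (y), from 12 to 50 mm above the show face. This point is its middle at 36 mm above the show face, 58 mm from the bottom edge (8 mm from the plate's middle towards the top). Pinch it across the 14 mm (along own y); gripped lightly (about 5 N) the panel pivots between the pads. Upright, it sticks out over the rail.
- panel_6_grip (a point): Black finger grip on the panel's back: block 26 mm (own x) x 14 mm (y), from 12 to 50 mm above the show face. This point is its middle at 36 mm above the show face, 58 mm from the bottom edge (8 mm from the plate's middle towards the top). Pinch it across the 14 mm (along own y); gripped lightly (about 5 N) the panel pivots between the pads. Upright, it sticks out over the rail.
- rail_green: Fixed rail, green base and top band, for green-tagged panels: a fence 310 mm long (own y), 32 mm high, 12 mm thick, front face leaning 5 deg back; solid base block behind it 27 mm high, to 74 mm behind the face. Origin: on the table at the foot of the front face, mid-length; +x points away from the robot. Three panels fit, centred 100 mm apart. Turned up to 0.08 rad; rails swap sides between starts.
- rail_red: Fixed rail, red base and top band, for red-tagged panels: a fence 310 mm long (own y), 32 mm high, 12 mm thick, front face leaning 5 deg back; solid base block behind it 27 mm high, to 74 mm behind the face. Origin: on the table at the foot of the front face, mid-length; +x points away from the robot. Three panels fit, centred 100 mm apart. Turned up to 0.08 rad; rails swap sides between starts.
- pump_bottle: Amber bottle with black cap, 64 mm wide, 150 mm tall; a loose bystander to be left alone. Origin: centre of its underside.
- polish_pink: Small red polish bottle, 30 mm wide, 70 mm tall, stands behind the rails; a loose bystander to be left alone. Origin: centre of its underside.
- cotton_jar: Glass jar with wooden lid, 84 mm wide, 85 mm tall; a loose bystander to be left alone. Origin: centre of its underside.
- cream_pot: White cream pot, 60 mm wide, 45 mm tall; a loose bystander to be left alone. Origin: centre of its underside.
- buffer_block: Blue buffer block 95 x 26 x 26 mm lying flat; a loose bystander to be left alone. Origin: centre of its underside.
- polish_teal: Small green polish bottle, 30 mm wide, 70 mm tall; a loose bystander to be left alone. Origin: centre of its underside.

How it is judged:
By the outcome, as a careful person would: the job done as asked, in the order asked, and still so for the second after the job is handed in, with the robot touching nothing.
Of panel_1, panel_2, panel_3, panel_4, panel_5, panel_6 only 4 to 6 are there at a start; the rules pass over those that are not, and their reading is None.
At some moment in a run one of panel_1, panel_2, panel_3, panel_4, panel_5, panel_6 may be knocked a few centimetres aside while the robot is not near it.
Once in a run the grip may slacken for a moment while it holds something.
It also fails if it takes over 210 s, if anything falls off the work surface, if the arm or the gripper's body presses on something with over 40 N, if the wrist force passes 120 N, or if a joint passes its speed limit or range.

### The arm

A 7-joint arm with a two-finger parallel gripper is mounted at the origin on the work surface. World frame = base frame: x ahead of the robot, y to its left, z up, the work surface at z = 0. Lengths are in m, angles in rad, forces in N, time in s.
With the tool pointing down it reaches from about 0.425 to 0.925 m from the base axis. Payload 6.8 kg.
Tool frame: the origin (TCP) lies midway between the tips of the shut fingers; the grasp point (between the pads) lies 19 mm behind it; z points along the fingers, y is the direction in which the jaws open and shut (so a half turn about z gives the same grasp; the last joint's range is limited). The gripper opens to 85 mm and grips with 20 to 120 N. Pads are 22 mm wide; open, the fingers measure 114 mm over their backs; the gripper's body (76 mm by 85 mm) begins 54 mm behind the grasp point. The pads swing forward as they close: fully open they stand 13 mm farther back than shut.
Start: joints at [1.18, 0.477, 0.022, 1.555, -0.011, 1.109, -0.083], TCP at [0.188, -0.648, 0.231] pointing down, gripper open.
Joint ranges: [-2.96, 2.96], [-0.34, 2.1], [-1.41, 1.46], [0.24, 2.44], [-1.37, 4.51], [0.17, 1.92], [-2.96, 2.96]. Speed limits (rad/s): [2.39, 2.39, 3.14, 3.14, 3.14, 3.14, 3.14].

### API

Orientations are given as a unit quaternion [w, x, y, z].
In Python, from station import bot gives the robot as it stands. The module is installed in compiled form; this text tells all that it offers.
- The arm moves only by the tool play_rows, never from a script. Its argument "motion" is a list of rows, each a list of 2 entries, a list of its own where there are three numbers: the shift along the tool's x, y, z as a fraction of full scale, then the turn, a rotation vector about the tool's x, y, z as a fraction of full scale. In form: [[[tx, ty, tz], [rx, ry, rz]], ...]. A call has 1 to 8 rows; each row is the pose to reach, as a shift and turn from the pose measured when the call began, along the tool's axes at that moment, turning the shorter way round; what a row does not reach only later rows make up. Full scale, the value 1, is 400 mm for a shift and 360 degrees for a turn. A row lasts 1/10 s, in which the tool goes at most 50 mm and 8.59 degrees, less where a joint would pass 70% of its speed; a pose out of reach is approached as far as the arm can. A call with a number of a shift or a turn outside -1 to 1 is refused whole. A call with a gripper value outside its range is refused whole. "fingers" is the finger opening in mm, from 0 to 85.4, set as the call begins (left out, the last holds). The fingers move at their own pace and stop on an object; "grip_force" is the grip in N (left out, the last holds). Time passes only in rows, so rows that repeat a pose let the fingers close. It gives the time, the measured TCP pose, the force and the opening at its end, in the units of the state.
- bot.get_obs(): the state, without advancing time (a new reading comes with each control period).
- bot.read_camera(name): name is "scene" or "top" or "wrist"; returns a dict with "pixels" (480x640x3 uint8, red, green, blue), "range_z" (480x640 float32, m along the optical axis (not along the pixel's ray), 0 where there is no reading), "fovy" (degrees; the focal length in pixels is half the picture's height over the tangent of half this angle, whatever the lens; pixels are square), "cx", "cy" (the principal point, pixels), "k1" (the pictures are not rectified: a ray, as slopes to the right and down, at radius r is drawn at 1 + k1 r^2 times it, then the intrinsics apply), "pose" (4x4, takes a point from camera to world coordinates). Camera axes: x right, y down, z forward; pixel columns grow to the right and rows downward; lengths in m; the calibration is good to about 2 mm. A picture is of the moment at which its call begins.
- bot.hand_in(): hands the job in, once; it reports no verdict.
The state is a dict: "t": time; "q": joint angles; "joint_vel": joint speeds; "joint_torque": joint torques, N m; "eef_pos": TCP position; "tool_rot": TCP orientation; "contact_force": force on the tool from outside, world axes, zero at the start; "torque": the same for the moment, N m; "gripper_width": opening from 0.0 (shut) to 1.0 (fully open).
Only numpy, scipy, OpenCV 4.12 (cv2) and the standard library are available. Lean on these libraries where they do the work, as an engineer would, in place of code of your own. Each camera call takes 0.05 s, during which the arm holds its last target.

## Working session

There is one attempt and no reset: what is moved stays moved. The work goes in short steps, Python scripts to look and compute and a tool call to move; the robot and the scene stay as the last step left them, time stands still between calls to the robot, and variables do not carry over. Pictures are saved under pics/ and viewed, and the job is handed in when it is done.

Besides the shell and the picture viewer there is one more tool, called as a command line: name --argument value ..., lists and objects as JSON in quotes. play_rows: Moves the arm, as the interface text tells. Shift numbers are shares of 400 mm and turn numbers shares of 360 degrees, none past 1 either way. Its arguments: {"type":"object","properties":{"motion":{"type":"array"},"fingers":{"type":"number"},"grip_force":{"type":"number"}},"required":["motion"]}

```bash
mkdir -p pics; ls; cat > h.py <<'E'
import numpy as np, cv2
from station import bot
from scipy.spatial.transform import Rotation as R
def cam(n):
    return bot.read_camera(n)
def save(c,name):
    cv2.imwrite('pics/'+name,c['pixels'][:,:,::-1])
def cloud(c):
    H,W=c['range_z'].shape
    f=H/2/np.tan(np.radians(c['fovy'])/2)
    u,v=np.meshgrid(np.arange(W),np.arange(H))
    K=np.array([[f,0,c['cx']],[0,f,c['cy']],[0,0,1.]])
    p=np.stack([u,v],-1).reshape(-1,1,2).astype(np.float64)
    s=cv2.undistortPoints(p,K,np.array([c['k1'],0,0,0.]),None,None,None) if False else cv2.undistortPointsIter(p,K,np.array([c['k1'],0,0,0.]),None,None,(3,50,1e-10))
    s=s.reshape(H,W,2)
    z=c['range_z']
    P=np.stack([s[...,0]*z,s[...,1]*z,z],-1)
    M=np.array(c['pose'])
    Pw=P@M[:3,:3].T+M[:3,3]
    Pw[z<=0]=np.nan
    return Pw
def st():
    o=bot.get_obs()
    r=R.from_quat(np.array(o['tool_rot'])[[1,2,3,0]])
    return o,np.array(o['eef_pos']),r
E
python3 - <<'E'
from h import *
o=bot.get_obs()
for k,v in o.items(): print(k,np.round(v,3))
print(R.from_quat(np.array(o['tool_rot'])[[1,2,3,0]]).as_matrix().round(3))
for n in ['scene','top','wrist']:
    c=cam(n); save(c,n+'0.png'); np.savez('%s0.npz'%n,**{k:np.array(v) for k,v in c.items()})
    print(n,c['fovy'],c['cx'],c['cy'],c['k1'],np.round(c['pose'],3).tolist())
E
```

```text
pics
t 0.0
q [ 1.18   0.478  0.022  1.556 -0.011  1.109 -0.083]
joint_vel [ 0.    -0.001 -0.001  0.003 -0.    -0.001 -0.   ]
joint_torque [-0.0000e+00 -5.9645e+01  1.6080e+00 -2.8120e+01  1.2000e-02  9.0000e-03
 -0.0000e+00]
eef_pos [ 0.188 -0.648  0.23 ]
tool_rot [-0.001  0.99   0.141 -0.   ]
contact_force [-0.279 -1.32   0.875]
torque [-0.048  0.011 -0.027]
gripper_width 1.001
[[ 0.96   0.279 -0.001]
 [ 0.279 -0.96   0.002]
 [-0.    -0.002 -1.   ]]
scene 56.38686964980696 319.00232097839853 236.84719103438024 -0.09831717722958987 [[0.15, 0.611, -0.777, 1.326], [0.989, -0.103, 0.11, -0.106], [-0.013, -0.785, -0.62, 0.66], [0.0, 0.0, 0.0, 1.0]]
top 48.01637444819867 319.3159982121419 246.37097460604443 -0.0335586313979545 [[-0.064, -0.977, 0.205, 0.207], [-0.998, 0.063, -0.01, 0.025], [-0.003, -0.206, -0.979, 1.53], [0.0, 0.0, 0.0, 1.0]]
wrist 64.83679039644613 314.9414554537617 238.02698172235526 0.02468008939164873 [[0.28, -0.916, -0.287, 0.261], [-0.96, -0.267, -0.084, -0.627], [-0.0, 0.298, -0.954, 0.372], [0.0, 0.0, 0.0, 1.0]]
```

View pics/top0.png

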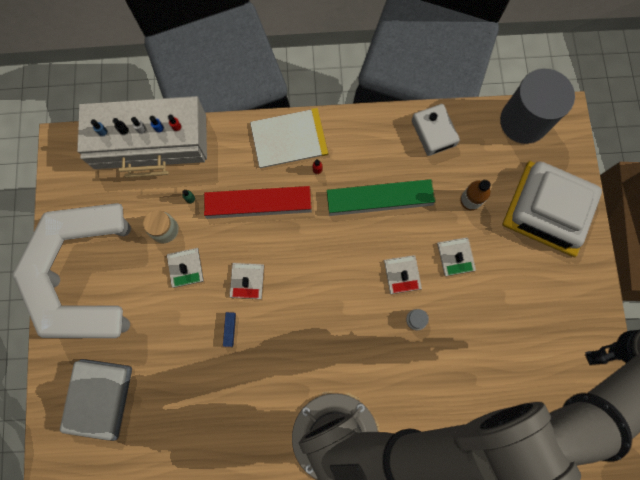

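View pics/scene0.png

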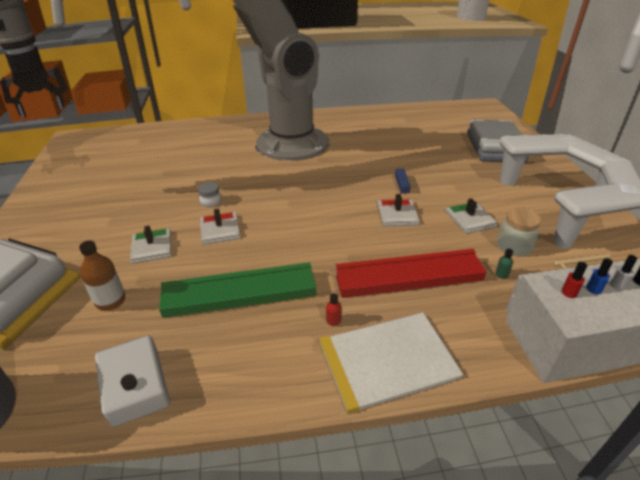

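The top view shows four panels: green-tagged at about (184,268) and (457,258), red-tagged at (247,281) and (403,275). The red rail is on the left at about (258,201) and the green rail on the right at about (381,196). Bystanders are near (160,225), (188,196), (418,319), (230,330), (478,195) and (317,167).

```bash
cat > meas.py <<'E'
from h import *
def panels(c,seeds,rad=30,verbose=True):
    P=cloud(c); px=c['pixels'].astype(int)
    hsv=cv2.cvtColor(c['pixels'],cv2.COLOR_RGB2HSV)
    out=[]
    for s in seeds:
        m=np.zeros(P.shape[:2],bool); m[max(0,s[1]-rad):s[1]+rad,max(0,s[0]-rad):s[0]+rad]=1
        d=(P[...,2]>0.007)&(P[...,2]<0.018)&m
        n,l,stt,cen=cv2.connectedComponentsWithStats(d.astype(np.uint8))
        i=1+np.argmax(stt[1:,4]); k=l==i
        Q=P[k]; 
        r=cv2.minAreaRect((Q[:,:2]*1000).astype(np.float32))
        col=hsv[k]; 
        g=(hsv[...,0]>45)&(hsv[...,0]<85)&(hsv[...,1]>120)&k
        rd=((hsv[...,0]<8)|(hsv[...,0]>172))&(hsv[...,1]>150)&k
        tag=('G',P[g]) if g.sum()>rd.sum() else ('R',P[rd])
        gp=(P[...,2]>0.040)&(P[...,2]<0.058)&m
        print(s,'rect',np.round(r[0],1),np.round(r[1],1),'ang',round(r[2],1),'z',np.nanmedian(Q[:,2]).round(4),tag[0],len(tag[1]),np.nanmean(tag[1],0).round(4),'grip',gp.sum(),np.nanmean(P[gp],0).round(4))
E
python3 - <<'E'
from meas import *
c={k:v[()] for k,v in np.load('top0.npz').items()}
panels(c,[(184,268),(457,258),(247,281),(403,275)])
P=cloud(c);hsv=cv2.cvtColor(c['pixels'],cv2.COLOR_RGB2HSV)
for nm,(x0,x1) in {'red':(195,320),'green':(322,440)}.items():
    sub=P[170:230,x0:x1].reshape(-1,3); hs=hsv[170:230,x0:x1].reshape(-1,3)
    for lo,hi in [(0.022,0.0295),(0.0295,0.036)]:
        k=(sub[:,2]>lo)&(sub[:,2]<hi)&(hs[:,1]>100)
        r=cv2.minAreaRect((sub[k,:2]*1000).astype(np.float32)); print(nm,lo,k.sum(),r, cv2.boxPoints(r).round(0).tolist())
    print(nm,np.nanpercentile(sub[:,2],[1,50,95,99]))
E
```

```text
(184, 268) rect [488.9 398.6] [104.6  92.8] ang 8.9 z 0.0121 G 160 [0.4562 0.3945 0.0128] grip 80 [0.5133 0.4192 0.0492]
(457, 258) rect [ 471.4 -381. ] [99.9 93.6] ang 6.2 z 0.0121 G 156 [ 0.4382 -0.3868  0.0122] grip 45 [ 0.4641 -0.3808  0.0475]
(247, 281) rect [440.2 223.1] [ 91.7 102.8] ang 82.1 z 0.012 R 205 [0.4063 0.2286 0.0124] grip 51 [0.4324 0.2233 0.0487]
(403, 275) rect [ 429.9 -223.1] [100.2  97.2] ang 5.5 z 0.0121 R 191 [ 0.3955 -0.2255  0.0125] grip 52 [ 0.4223 -0.2229  0.0486]
red 0.022 1614 ((672.8952026367188, 168.06393432617188), (111.26168823242188, 343.09698486328125), 7.271985054016113) [[596.0, 331.0], [639.0, -9.0], [750.0, 5.0], [706.0, 345.0]]
red 0.0295 725 ((670.6483154296875, 163.512939453125), (111.57391357421875, 349.1522521972656), 8.660116195678711) [[589.0, 328.0], [642.0, -17.0], [752.0, -1.0], [700.0, 344.0]]
red [-0.0074785   0.00287449  0.03189704  0.03548106]
green 0.022 1608 ((663.2846069335938, -178.5315704345703), (74.4893798828125, 311.4020690917969), 1.835616111755371) [[621.0, -24.0], [631.0, -335.0], [705.0, -333.0], [696.0, -22.0]]
green 0.0295 650 ((660.7832641601562, -178.63925170898438), (70.95985412597656, 310.3849182128906), 2.390350341796875) [[619.0, -25.0], [632.0, -335.0], [703.0, -332.0], [690.0, -22.0]]
green [-0.0075112   0.00282517  0.03144356  0.03514926]
```

View pics/wrist0.png

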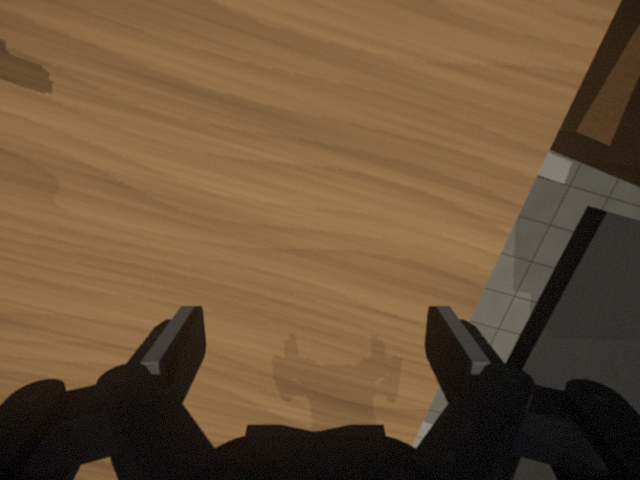

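The wrist view shows only the table, the fingers and the table edge. Next I'll get robust fits of the rails and bystanders.

```bash
python3 - <<'E'
from meas import *
for n in ['top','scene']:
    c={k:v[()] for k,v in np.load(n+'0.npz').items()}
    P=cloud(c);hsv=cv2.cvtColor(c['pixels'],cv2.COLOR_RGB2HSV).astype(int)
    X,Y,Z=P[...,0],P[...,1],P[...,2]
    G=(hsv[...,0]>45)&(hsv[...,0]<85)&(hsv[...,1]>120)
    Rd=((hsv[...,0]<8)|(hsv[...,0]>172))&(hsv[...,1]>150)
    for nm,m in [('green',G),('red',Rd)]:
        k=m&(X>0.58)&(X<0.76)&(np.abs(Y)<0.37)&(Z>0.01)&(Z<0.045)
        kk=cv2.morphologyEx(k.astype(np.uint8),cv2.MORPH_OPEN,np.ones((3,3)))
        num,l,s,_=cv2.connectedComponentsWithStats(kk); k=l==1+np.argmax(s[1:,4])
        Q=P[k]; 
        # yaw from PCA-ish: bin by y, take front/back edge percentiles
        ys=np.arange(Q[:,1].min()+.02,Q[:,1].max()-.02,.01)
        f=[];b=[]
        for y in ys:
            q=Q[np.abs(Q[:,1]-y)<.006]
            if len(q)>5: f.append((y,np.percentile(q[:,0],4)));b.append((y,np.percentile(q[:,0],96)))
        f=np.array(f);b=np.array(b)
        print(n,nm,len(Q),'y',np.percentile(Q[:,1],[.5,99.5]).round(4),'front fit',np.polyfit(f[:,0],f[:,1],1).round(4),'back',np.polyfit(b[:,0],b[:,1],1).round(4),'z',np.percentile(Q[:,2],[2,50,98]).round(4))
    # bystanders
    k=(Z>0.02)&(X>0.25)&(X<0.85)&(np.abs(Y)<0.6)
    num,l,s,ce=cv2.connectedComponentsWithStats(k.astype(np.uint8))
    for i in range(1,num):
        if s[i,4]>40:
            q=P[l==i]; print(n,ce[i].round(0),s[i,4],'x',np.percentile(q[:,0],[2,98]).round(3),'y',np.percentile(q[:,1],[2,98]).round(3),'z',np.percentile(q[:,2],98).round(3))
E
```

```text
top green 2377 y [-0.3279 -0.0243] front fit [-0.0407  0.6224] back [-0.0372  0.6868] z [0.0201 0.0274 0.0358]
top red 2471 y [0.0286 0.3356] front fit [0.004  0.6369] back [-5.000e-04  7.032e-01] z [0.02   0.0274 0.0362]
top [522. 120.] 610 x [0.813 0.849] y [-0.599 -0.568] z 0.188
top [439. 139.] 725 x [0.786 0.848] y [-0.415 -0.314] z 0.055
top [153. 152.] 3127 x [0.765 0.848] y [0.332 0.594] z 0.125
top [317. 166.] 103 x [0.748 0.77 ] y [-0.013  0.013] z 0.073
top [380. 196.] 2539 x [0.623 0.698] y [-0.327 -0.029] z 0.036
top [476. 194.] 635 x [0.607 0.662] y [-0.465 -0.411] z 0.152
top [524. 210.] 946 x [0.528 0.664] y [-0.599 -0.548] z 0.097
top [257. 201.] 2538 x [0.635 0.705] y [0.033 0.33 ] z 0.036
top [187. 195.] 114 x [0.682 0.706] y [0.368 0.395] z 0.074
top [112. 220.] 790 x [0.577 0.656] y [0.541 0.598] z 0.135
top [160. 226.] 831 x [0.568 0.64 ] y [0.419 0.492] z 0.091
top [459. 257.] 60 x [0.452 0.476] y [-0.388 -0.375] z 0.054
top [183. 268.] 69 x [0.47  0.494] y [0.39  0.406] z 0.054
top [405. 275.] 63 x [0.41  0.435] y [-0.231 -0.216] z 0.056
top [245. 282.] 66 x [
[... 997 characters left out ...]
54
scene [ 99. 276.] 1839 x [0.63  0.673] y [-0.47  -0.415] z 0.152
scene [ 43. 278.] 1938 x [0.545 0.666] y [-0.599 -0.545] z 0.096
scene [408. 269.] 4099 x [0.637 0.708] y [0.028 0.327] z 0.035
scene [541. 283.] 1543 x [0.767 0.849] y [0.328 0.541] z 0.123
scene [636. 265.] 56 x [0.807 0.848] y [0.547 0.594] z 0.123
scene [615. 267.] 112 x [0.804 0.848] y [0.493 0.554] z 0.122
scene [236. 286.] 4534 x [0.628 0.703] y [-0.328 -0.03 ] z 0.035
scene [590. 271.] 133 x [0.804 0.848] y [0.439 0.5  ] z 0.123
scene [333. 308.] 343 x [0.758 0.778] y [-0.016  0.01 ] z 0.072
scene [129. 354.] 1418 x [0.793 0.848] y [-0.417 -0.317] z 0.053
scene [  6. 377.] 63 x [0.832 0.85 ] y [-0.582 -0.571] z 0.067
```

```bash
cat >> h.py <<'E'
def Rt(yaw,pitch=0):
    # pitch>0: fingertips swing toward -x (tool z tilts to robot) ; rotation about tool-y-ish world y axis
    return R.from_euler('z',yaw)*R.from_euler('y',pitch)*R.from_matrix(np.diag([1.,-1,-1]))
def rows(targets,nd=3):
    """targets: list of (p, yaw_rad, pitch_rad) TCP"""
    o,p,r=st()
    out=[]
    for t in targets:
        q,yaw=np.array(t[0]),t[1]; pit=t[2] if len(t)>2 else 0
        s=r.inv().apply(q-p)/0.4
        v=(r.inv()*Rt(yaw,pit)).as_rotvec()/(2*np.pi)
        out.append([np.round(s,nd).tolist(),np.round(v,nd).tolist()])
    print(str(out))
def status():
    o,p,r=st()
    m=r.as_matrix()
    print('t',round(o['t'],2),'p',p.round(4),'yaw',np.arctan2(m[1,0],m[0,0]).round(4),'zax',m[:,2].round(3),'F',np.round(o['contact_force'],1),'w',round(o['gripper_width']*85.4,1),'q',np.round(o['q'],2))
E
python3 - <<'E'
from h import *
rows([((0.35,-0.55,0.25),0.1),((0.445,-0.381,0.25),0.1)])
E
```

```text
[[[0.457, -0.122, -0.049], [-0.0, 0.0, 0.029]], [[0.803, -0.461, -0.048], [-0.0, 0.0, 0.029]]]
```

play_rows --motion '[[[0.23,-0.06,-0.03],[0,0,0.015]],[[0.457,-0.122,-0.049],[0,0,0.029]],[[0.63,-0.3,-0.049],[0,0,0.029]],[[0.803,-0.461,-0.048],[0,0,0.029]],[[0.803,-0.461,-0.048],[0,0,0.029]],[[0.803,-0.461,-0.048],[0,0,0.029]],[[0.803,-0.461,-0.048],[0,0,0.029]],[[0.803,-0.461,-0.048],[0,0,0.029]]]' --fingers 50 --grip_force 5

```text
t: 0.95
eef_pos: [0.4484, -0.3762, 0.25]
tool_rot: [-0.002, 0.999, 0.053, 0.0]
contact_force: [0.2, -1.1, 0.1]
gripper_width: 0.583
```

```bash
python3 - <<'E'
from meas import *
status()
c=cam('wrist'); save(c,'w1.png'); np.savez('w1.npz',**c)
E
```

```text
t 0.95 p [ 0.4484 -0.3762  0.25  ] yaw 0.1065 zax [ 0.001  0.003 -1.   ] F [ 0.2 -1.1  0.1] w 49.8 q [ 0.65  0.32 -0.07  1.75  0.02  1.08 -0.89]
```

View pics/w1.png

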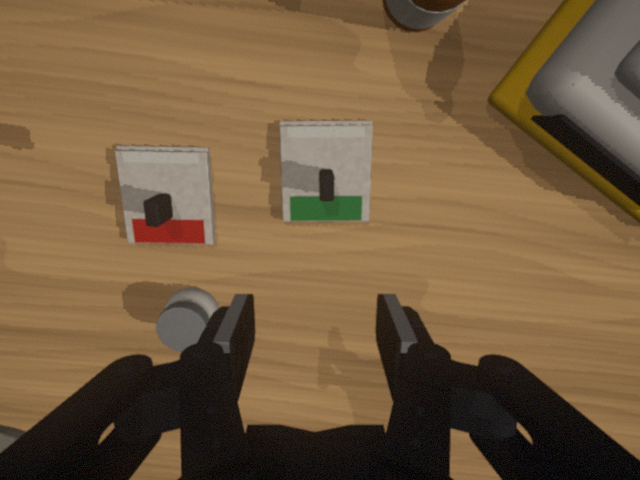

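The wrist view shows the green panel at (326,172) and the red panel at (168,195), both whole in frame and clear of the fingers.

```bash
cat >> meas.py <<'E'
def rays(c):
    d=dict(c); d['range_z']=np.ones_like(c['range_z'],dtype=float)
    P=cloud(d); o=np.array(c['pose'])[:3,3]
    return o,P-o
def fitpanel(c,s,rad=70):
    """wrist/top: plate fit by rays on plane z=.012; returns centre xy, yaw"""
    P=cloud(c); hsv=cv2.cvtColor(c['pixels'],cv2.COLOR_RGB2HSV).astype(int)
    o,d=rays(c); t=(0.012-o[2])/d[...,2]; G=o+d*t[...,None]
    m=np.zeros(P.shape[:2],bool); m[max(0,s[1]-rad):s[1]+rad,max(0,s[0]-rad):s[0]+rad]=1
    g=(hsv[...,0]>45)&(hsv[...,0]<85)&(hsv[...,1]>100)
    rd=((hsv[...,0]<8)|(hsv[...,0]>172))&(hsv[...,1]>130)
    k=m&(P[...,2]>0.0075)&(P[...,2]<0.02)&((hsv[...,1]<70)|g|rd)
    k=cv2.morphologyEx(k.astype(np.uint8),cv2.MORPH_CLOSE,np.ones((5,5)))
    n,l,stt,cen=cv2.connectedComponentsWithStats(k); i=1+np.argmax(stt[1:,4]); k=(l==i).astype(np.uint8)
    k=cv2.morphologyEx(k,cv2.MORPH_OPEN,np.ones((5,5)))
    Q=G[k>0][:,:2]*1000
    r=cv2.minAreaRect(Q.astype(np.float32))
    ctr=np.array(r[0])/1000; a=r[2]
    a=(a+45)%90-45
    tg=g if (g&(k>0)).sum()>(rd&(k>0)).sum() else rd
    T=G[tg&(k>0)][:,:2].mean(0)
    # yaw: +x from tag to centre
    yaw=np.radians(a); dv=ctr-T
    cands=[yaw+j*np.pi/2 for j in range(4)]
    yaw=max(cands,key=lambda z:np.cos(z)*dv[0]+np.sin(z)*dv[1])
    yaw=(yaw+np.pi)%(2*np.pi)-np.pi
    gp=m&(P[...,2]>0.046)&(P[...,2]<0.055)&(c['pixels'].max(-1)<90)
    gm=np.nanmean(P[gp],0) if gp.sum() else None
    grip=ctr-0.008*np.array([np.cos(yaw),np.sin(yaw)])
    print('panel',s,'G' if tg is g else 'R','ctr',ctr.round(4),'size',np.round(r[1],1),'yaw',round(yaw,4),'dv',np.linalg.norm(dv).round(4),'yawTag',np.arctan2(dv[1],dv[0]).round(3),'gripcalc',grip.round(4),'gripmeas',None if gm is None else gm.round(4),gp.sum(),'zmed',np.nanmedian(P[k>0][:,2]).round(4))
    return ctr,yaw
E
python3 - <<'E'
from meas import *
c={k:v[()] for k,v in np.load('w1.npz').items()}
fitpanel(c,(326,172)); fitpanel(c,(168,195))
c={k:v[()] for k,v in np.load('top0.npz').items()}
for s in [(184,268),(457,258),(247,281),(403,275)]: fitpanel(c,s,27)
E
```

```text
panel (326, 172) G ctr [ 0.4731 -0.3842] size [95.3 89.7] yaw 0.1079 dv 0.0343 yawTag 0.115 gripcalc [ 0.4652 -0.385 ] gripmeas [ 0.4673 -0.3845  0.049 ] 420 zmed 0.0115
panel (168, 195) R ctr [ 0.4315 -0.2257] size [95.8 90.2] yaw 0.0907 dv 0.0347 yawTag 0.086 gripcalc [ 0.4236 -0.2265] gripmeas [ 0.426  -0.2265  0.0486] 385 zmed 0.0113
panel (184, 268) G ctr [0.4899 0.3987] size [98.8 91.1] yaw 0.1467 dv 0.034 yawTag 0.121 gripcalc [0.482  0.3975] gripmeas [0.4815 0.3968 0.0498] 38 zmed 0.0122
panel (457, 258) G ctr [ 0.4719 -0.3808] size [98.2 88.6] yaw 0.1089 dv 0.0345 yawTag 0.149 gripcalc [ 0.4639 -0.3816] gripmeas [ 0.4649 -0.3815  0.0497] 29 zmed 0.012
panel (247, 281) R ctr [0.4414 0.2225] size [90.3 97.1] yaw -0.1206 dv 0.0355 yawTag -0.147 gripcalc [0.4334 0.2235] gripmeas [0.4327 0.2236 0.0496] 42 zmed 0.0119
panel (403, 275) R ctr [ 0.4312 -0.2216] size [96.7 90.4] yaw 0.0999 dv 0.0357 yawTag 0.099 gripcalc [ 0.4232 -0.2224] gripmeas [ 0.4209 -0.2228  0.0491] 29 zmed 0.012
```

```bash
python3 - <<'E'
from h import *
rows([((0.467,-0.384,0.10),0.108),((0.467,-0.384,0.0175),0.108)])
E
```

```text
[[[0.036, 0.033, 0.375], [-0.001, -0.0, 0.0]], [[0.036, 0.034, 0.581], [-0.001, -0.0, 0.0]]]
```

play_rows --motion '[[[0.036,0.033,0.1],[0,0,0]],[[0.036,0.033,0.22],[0,0,0]],[[0.036,0.033,0.34],[0,0,0]],[[0.036,0.034,0.44],[0,0,0]],[[0.036,0.034,0.52],[0,0,0]],[[0.036,0.034,0.565],[0,0,0]],[[0.036,0.034,0.581],[0,0,0]],[[0.036,0.034,0.581],[0,0,0]]]'

```text
t: 1.8
eef_pos: [0.4665, -0.3841, 0.0169]
tool_rot: [-0.003, 0.998, 0.055, 0.0]
contact_force: [-1.1, 0.0, -0.3]
gripper_width: 0.585
```

```bash
python3 - <<'E'
from meas import *
status()
c=cam('wrist'); save(c,'w2.png')
E
```

```text
t 1.8 p [ 0.4665 -0.3841  0.0169] yaw 0.1103 zax [ 0.     0.006 -1.   ] F [-1.1  0.  -0.3] w 50.0 q [ 0.64  0.63 -0.06  1.87  0.06  0.64 -0.92]
```

View pics/w2.png

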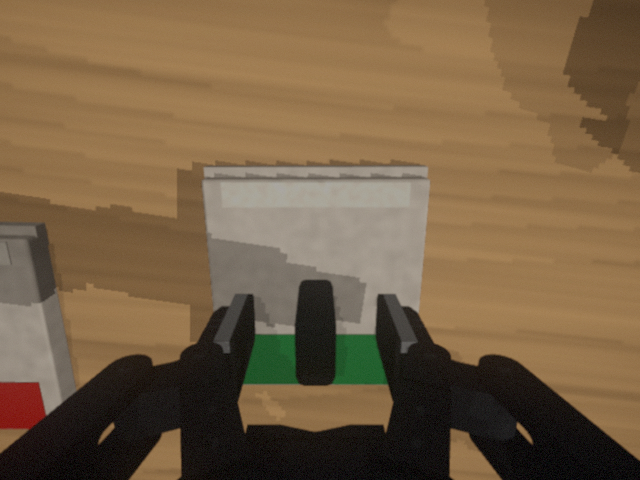

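The grip block at (316,330) is centred between the pads, so I close, firmly for the carry.

play_rows --motion '[[[0,0,0],[0,0,0]],[[0,0,0],[0,0,0]],[[0,0,0],[0,0,0]],[[0,0,0],[0,0,0]],[[0,0,0],[0,0,0]],[[0,0,0],[0,0,0]],[[0,0,0],[0,0,0]],[[0,0,0],[0,0,0]]]' --fingers 5 --grip_force 30

```text
t: 2.65
eef_pos: [0.468, -0.3851, 0.0193]
tool_rot: [-0.001, 0.998, 0.055, 0.002]
contact_force: [-0.6, 1.3, 7.0]
gripper_width: 0.16
```

```bash
python3 - <<'E'
from meas import *
status()
rows([((0.4665,-0.384,0.05),0.11)])
E
```

```text
t 2.65 p [ 0.468  -0.3851  0.0193] yaw 0.1103 zax [ 0.004  0.003 -1.   ] F [-0.6  1.3  7. ] w 13.6 q [ 0.64  0.63 -0.06  1.86  0.06  0.65 -0.92]
[[[-0.003, -0.003, -0.077], [-0.0, -0.001, 0.0]]]
```

```bash
python3 - <<'E'
from meas import *
rows([((0.468,-0.385,0.05),0.11),((0.475,-0.375,0.09),0.1),((0.51,-0.31,0.10),0.07),((0.525,-0.26,0.10),0.037),((0.53,-0.23,0.10),0.037)])
E
```

```text
[[[0.0, -0.0, -0.077], [-0.0, -0.001, 0.0]], [[0.021, -0.024, -0.177], [-0.0, -0.001, 0.002]], [[0.126, -0.176, -0.201], [-0.0, -0.001, 0.006]], [[0.177, -0.296, -0.2], [-0.0, -0.001, 0.012]], [[0.198, -0.369, -0.2], [-0.0, -0.001, 0.012]]]
```

play_rows --motion '[[[0,0,-0.04],[0,0,0]],[[0,0,-0.09],[0,0,0]],[[0.01,-0.012,-0.14],[0,0,0.001]],[[0.05,-0.07,-0.19],[0,-0.001,0.004]],[[0.105,-0.15,-0.2],[0,-0.001,0.006]],[[0.15,-0.24,-0.2],[0,-0.001,0.01]],[[0.19,-0.33,-0.2],[0,-0.001,0.012]],[[0.198,-0.369,-0.2],[0,-0.001,0.012]]]'

```text
t: 3.45
eef_pos: [0.5323, -0.2247, 0.1012]
tool_rot: [-0.002, 1.0, 0.02, -0.0]
contact_force: [0.0, 1.0, -1.6]
gripper_width: 0.154
```

```bash
python3 - <<'E'
from meas import *
status()
c=cam('wrist'); save(c,'w3.png'); np.savez('w3.npz',**c)
status()
E
```

```text
t 3.45 p [ 0.5323 -0.2247  0.1012] yaw 0.0404 zax [-0.001  0.005 -1.   ] F [ 0.   1.  -1.6] w 13.2 q [ 0.35  0.48 -0.07  1.9   0.04  0.77 -1.28]
t 3.5 p [ 0.5317 -0.2233  0.1009] yaw 0.0422 zax [-0.002  0.006 -1.   ] F [ 0.5  2.2 -1.8] w 14.0 q [ 0.35  0.48 -0.08  1.9   0.04  0.77 -1.28]
```

View pics/w3.png

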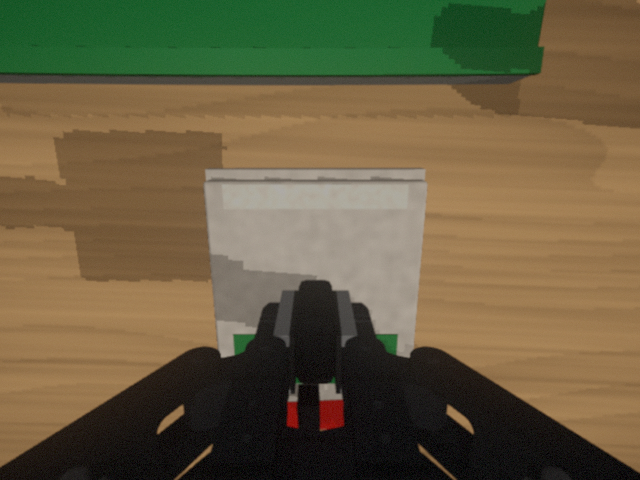

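```bash
cat > rail.py <<'E'
from meas import *
def rail(c,col='g',rowmax=200):
    P=cloud(c); hsv=cv2.cvtColor(c['pixels'],cv2.COLOR_RGB2HSV).astype(int)
    o,d=rays(c)
    if col=='g': m=(hsv[...,0]>45)&(hsv[...,0]<85)&(hsv[...,1]>100)
    else: m=((hsv[...,0]<8)|(hsv[...,0]>172))&(hsv[...,1]>130)
    m=m.copy(); m[rowmax:]=0
    m=cv2.morphologyEx(m.astype(np.uint8),cv2.MORPH_OPEN,np.ones((3,3)))
    n,l,s,_=cv2.connectedComponentsWithStats(m); m=l==1+np.argmax(s[1:,4])
    top=[];foot=[]
    for u in range(0,640,4):
        v=np.where(m[:,u])[0]
        if len(v)<8: continue
        v0=v.max()
        if v0>=rowmax-1: continue
        t=(0.032-o[2])/d[v0,u,2]; top.append(o+d[v0,u]*t)
        # low saturation strip below
        v1=v0+1
        while v1<v0+40 and hsv[v1,u,1]<85 : v1+=1
        if v1-v0>2:
            t=(0-o[2])/d[v1,u,2]; foot.append(o+d[v1,u]*t)
    for nm,q in (('top',top),('foot',foot)):
        q=np.array(q)
        if len(q)<8: print(nm,len(q)); continue
        f=np.polyfit(q[:,1],q[:,0],1)
        res=np.abs(np.polyval(f,q[:,1])-q[:,0]); k=res<=np.percentile(res,80)
        f=np.polyfit(q[k,1],q[k,0],1)
        print(nm,len(q),'x=%.4f + %.4f*y'%(f[1],f[0]),'y range',q[:,1].min().round(4),q[:,1].max().round(4),'resid',np.std(q[k,0]-np.polyval(f,q[k,1])).round(4))
    k=m&(P[...,2]>0.022)
    print('depth z med',np.nanmedian(P[m][:,2]).round(4))
E
python3 - <<'E'
from rail import *
c={k:v[()] for k,v in np.load('w3.npz').items()}
rail(c,'g',150)
# where panel bottom edge: rebate far edge (row~170) col 315 ; plate height
P=cloud(c); print(P[172,320],P[176,320],P[184,320],P[200,320],P[184,215],P[184,420],P[100,300])
E
```

```text
top 136 x=0.6205 + -0.0426*y y range -0.3347 -0.0613 resid 0.0001
foot 84 x=0.6185 + -0.0427*y y range -0.3434 -0.0357 resid 0.0002
depth z med 0.027
[ 0.58798839 -0.22481046  0.0877734 ] [ 0.58619272 -0.22490438  0.08654935] [ 0.58386539 -0.22495313  0.09258452] [ 0.57749102 -0.22523978  0.09310274] [ 0.58215323 -0.18322165  0.09310894] [ 0.5854754  -0.26480041  0.09239931] [ 0.61908142 -0.21211793 -0.00067593]
```

```bash
cat > plan.py <<'E'
from rail import *
class Rail:
    def __init__(s,x0,slope,ymid):
        s.yaw=-np.arctan(slope); s.o=np.array([x0+slope*ymid,ymid]); s.n=np.array([np.cos(s.yaw),np.sin(s.yaw)]); s.t=np.array([-s.n[1],s.n[0]])
    def xy(s,dist,slot): return s.o+slot*s.t+dist*s.n   # dist beyond foot (+ away from robot)
G=Rail(0.6185,-0.0427,-0.180)
def arc(rail,slot,thetas,a=0.058,h0=0.0383,press=0.002,down=0.0,tipoff=0.019,yaw=None):
    out=[]
    for th in thetas:
        t=np.radians(th); s,c=np.sin(t),np.cos(t)
        d=max(0,0.006*s-0.0873*0.006*c,0.012*s-0.004*c-0.0873*(0.004*s+0.012*c))
        x=-d-a*c+h0*s+press; h=a*s+h0*c-down
        p=rail.xy(x,slot); out.append(((p[0],p[1],h-tipoff),rail.yaw if yaw is None else yaw))
    return out
E
python3 - <<'E'
from plan import *
g=lambda gap,z:((*G.xy(-gap-0.058,-0.052),z),G.yaw)
rows([g(0.02,0.06),g(0.006,0.0225),g(0.006,0.0205)])
E
```

```text
[[[0.046, 0.032, 0.102], [-0.001, 0.0, -0.0]], [[0.081, 0.033, 0.196], [-0.001, 0.0, -0.0]], [[0.081, 0.033, 0.201], [-0.001, 0.0, -0.0]]]
```

play_rows --motion '[[[0.02,0.015,0.05],[0,0,0]],[[0.046,0.032,0.102],[-0.001,0,0]],[[0.064,0.033,0.15],[-0.001,0,0]],[[0.078,0.033,0.185],[-0.001,0,0]],[[0.081,0.033,0.196],[-0.001,0,0]],[[0.081,0.033,0.201],[-0.001,0,0]],[[0.081,0.033,0.201],[-0.001,0,0]]]'

```text
t: 4.2
eef_pos: [0.5644, -0.235, 0.0209]
tool_rot: [0.0, 1.0, 0.021, -0.001]
contact_force: [0.1, -0.8, -1.4]
gripper_width: 0.161
```

```bash
python3 - <<'E'
from plan import *
status()
c=cam('wrist'); save(c,'w4.png')
rows(arc(G,-0.052,[0,0,5,10,15,20,25,30],press=0.002))
E
```

```text
t 4.2 p [ 0.5644 -0.235   0.0209] yaw 0.0419 zax [-0.001 -0.001 -1.   ] F [ 0.1 -0.8 -1.4] w 13.8 q [ 0.34  0.64 -0.06  1.85  0.06  0.66 -1.29]
[[[0.02, -0.001, 0.005], [0.0, 0.0, -0.0]], [[0.02, -0.001, 0.005], [0.0, 0.0, -0.0]], [[0.029, -0.001, -0.008], [0.0, 0.0, -0.0]], [[0.037, -0.001, -0.019], [0.0, 0.0, -0.0]], [[0.047, -0.001, -0.03], [0.0, 0.0, -0.0]], [[0.057, -0.001, -0.039], [0.0, 0.0, -0.0]], [[0.069, -0.001, -0.048], [0.0, 0.0, -0.0]], [[0.081, -0.001, -0.055], [0.0, 0.0, -0.0]]]
```

View pics/w4.png

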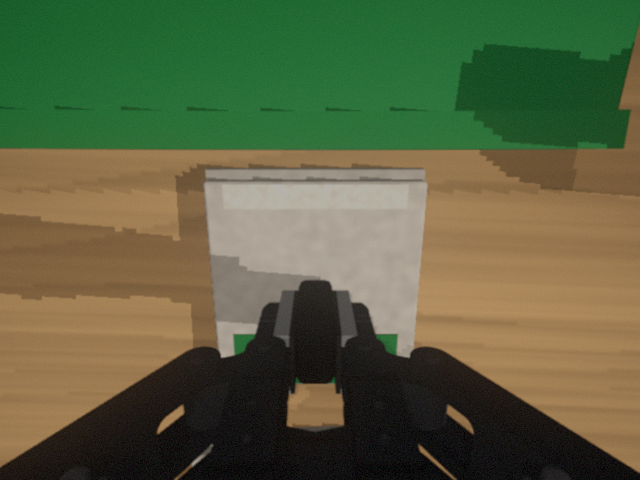

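The panel is square to the rail: its edge is at row 170 and the rail edge at row 150. I bring it to contact.

play_rows --motion '[[[0.01,-0.001,0.003],[0,0,0]],[[0.015,-0.001,0.003],[0,0,0]],[[0.02,-0.001,0.003],[0,0,0]],[[0.02,-0.001,0.003],[0,0,0]]]'

```text
t: 4.65
eef_pos: [0.5717, -0.2344, 0.0199]
tool_rot: [0.0, 1.0, 0.021, -0.001]
contact_force: [-3.9, -0.5, 0.6]
gripper_width: 0.159
```

```bash
python3 - <<'E'
from plan import *
status()
E
```

```text
t 4.65 p [ 0.5717 -0.2344  0.0199] yaw 0.0416 zax [-0.003 -0.001 -1.   ] F [-3.9 -0.5  0.6] w 13.6 q [ 0.33  0.65 -0.06  1.83  0.06  0.67 -1.29]
```

```bash
sed -i 's/G=Rail(0.6185/G=Rail(0.6193/' plan.py; python3 - <<'E'
from plan import *
rows(arc(G,-0.052,[0,0,4,8,13,18,24,30],press=0.002))
E
```

```text
[[[0.004, -0.0, 0.002], [0.0, 0.0, -0.0]], [[0.004, -0.0, 0.002], [0.0, 0.0, -0.0]], [[0.011, -0.0, -0.008], [0.0, 0.0, -0.0]], [[0.018, -0.0, -0.018], [0.0, 0.0, -0.0]], [[0.027, -0.0, -0.029], [0.0, 0.0, -0.0]], [[0.037, -0.0, -0.039], [0.0, 0.0, -0.0]], [[0.05, -0.0, -0.049], [0.0, 0.0, -0.0]], [[0.065, -0.0, -0.058], [0.0, 0.0, -0.0]]]
```

play_rows --motion '[[[0.004,0,0.002],[0,0,0]],[[0.004,0,0.002],[0,0,0]],[[0.011,0,-0.008],[0,0,0]],[[0.018,0,-0.018],[0,0,0]],[[0.027,0,-0.029],[0,0,0]],[[0.037,0,-0.039],[0,0,0]],[[0.05,0,-0.049],[0,0,0]],[[0.065,0,-0.058],[0,0,0]]]' --grip_force 5

```text
t: 5.45
eef_pos: [0.5966, -0.2334, 0.0428]
tool_rot: [0.0, 1.0, 0.021, -0.003]
contact_force: [-4.8, -0.4, -3.6]
gripper_width: 0.161
```

```bash
python3 - <<'E'
from plan import *
status()
c=cam('wrist'); save(c,'w5.png')
c=cam('scene'); cv2.imwrite('pics/s5.png',cv2.resize(c['pixels'][180:340,120:360,::-1],None,fx=3,fy=3))
rows(arc(G,-0.052,[36,42,48,54,60,66,72,78],press=0.002))
E
```

```text
t 5.45 p [ 0.5966 -0.2334  0.0428] yaw 0.0413 zax [-0.005 -0.001 -1.   ] F [-4.8 -0.4 -3.6] w 13.7 q [ 0.32  0.64 -0.06  1.77  0.06  0.74 -1.3 ]
[[[0.014, -0.0, -0.007], [0.0, 0.0, -0.0]], [[0.029, -0.0, -0.012], [0.0, 0.0, -0.0]], [[0.044, -0.0, -0.016], [0.0, 0.0, -0.0]], [[0.059, -0.0, -0.018], [0.0, 0.0, -0.0]], [[0.074, -0.0, -0.018], [0.0, 0.0, -0.0]], [[0.09, -0.0, -0.016], [0.0, 0.0, -0.0]], [[0.105, -0.0, -0.012], [0.0, 0.0, -0.0]], [[0.121, -0.0, -0.006], [0.0, 0.0, -0.0]]]
```

View pics/s5.png

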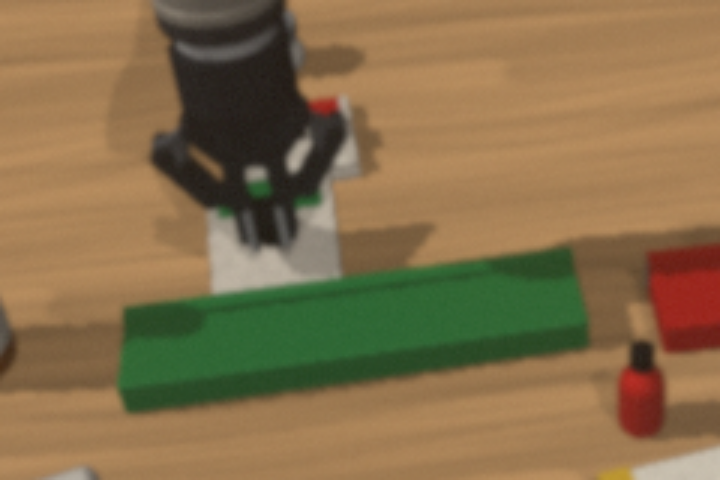

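View pics/w5.png

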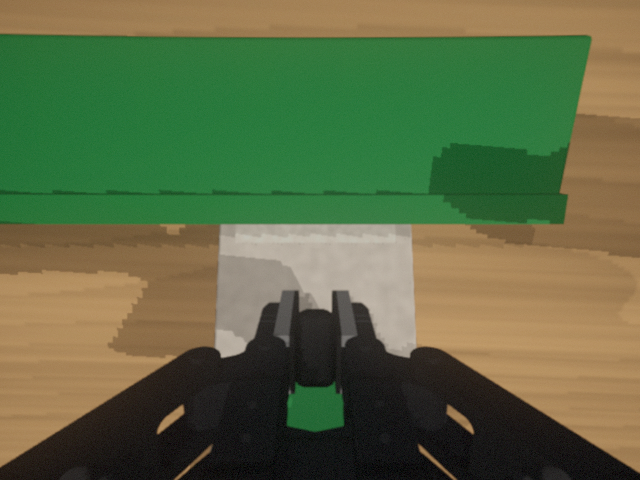

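It is tipping as planned, at about 30°, with the bottom edge at the rail. I continue along the arc.

play_rows --motion '[[[0.014,0,-0.007],[0,0,0]],[[0.029,0,-0.012],[0,0,0]],[[0.044,0,-0.016],[0,0,0]],[[0.059,0,-0.018],[0,0,0]],[[0.074,0,-0.018],[0,0,0]],[[0.09,0,-0.016],[0,0,0]],[[0.105,0,-0.012],[0,0,0]],[[0.121,0,-0.006],[0,0,0]]]'

```text
t: 6.35
eef_pos: [0.6466, -0.2315, 0.0463]
tool_rot: [0.001, 1.0, 0.021, -0.001]
contact_force: [-6.1, -0.5, 1.6]
gripper_width: 0.16
```

```bash
python3 - <<'E'
from plan import *
status()
c=cam('wrist'); save(c,'w6.png')
c=cam('scene'); cv2.imwrite('pics/s6.png',cv2.resize(c['pixels'][180:340,120:360,::-1],None,fx=3,fy=3))
rows(arc(G,-0.052,[82,86,90,93,95],press=0.002))
E
```

```text
t 6.35 p [ 0.6466 -0.2315  0.0463] yaw 0.0416 zax [-0.003 -0.001 -1.   ] F [-6.1 -0.5  1.6] w 13.7 q [ 0.29  0.69 -0.06  1.65  0.05  0.8  -1.32]
[[[0.008, -0.0, 0.005], [0.0, 0.0, -0.0]], [[0.017, -0.001, 0.011], [0.0, 0.0, -0.0]], [[0.027, -0.001, 0.017], [0.0, 0.0, -0.0]], [[0.034, -0.001, 0.022], [0.0, 0.0, -0.0]], [[0.038, -0.001, 0.026], [0.0, 0.0, -0.0]]]
```

View pics/s6.png

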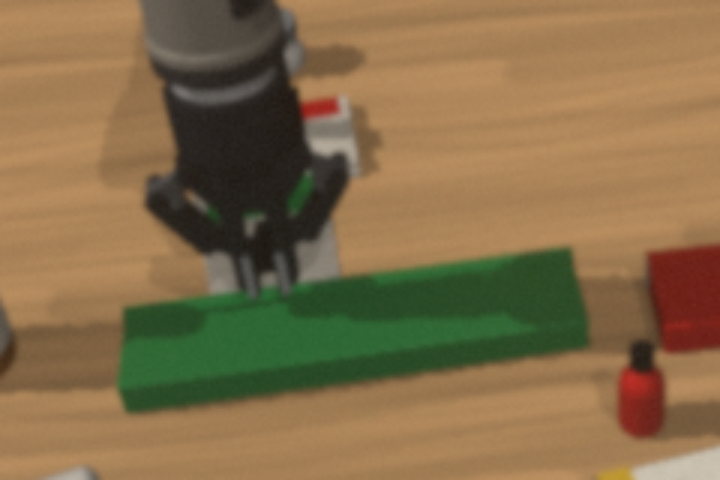

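View pics/w6.png

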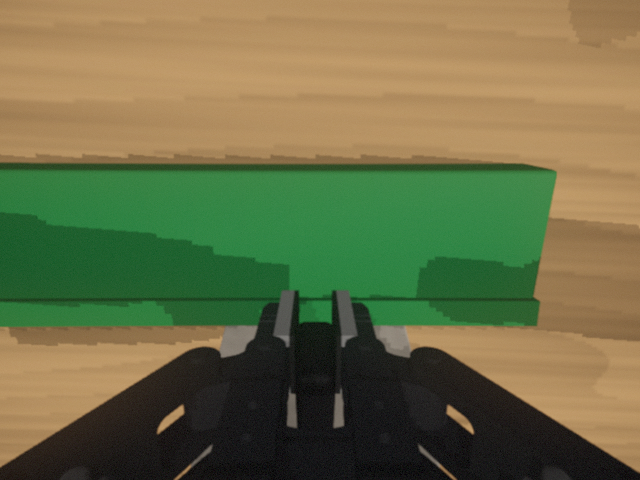

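play_rows --motion '[[[0.008,0,0.005],[0,0,0]],[[0.017,0,0.011],[0,0,0]],[[0.027,0,0.016],[0,0,0]],[[0.034,0,0.019],[0,0,0]],[[0.04,0,0.02],[0,0,0]],[[0.044,0,0.021],[0,0,0]],[[0.044,0,0.021],[0,0,0]]]'

```text
t: 7.15
eef_pos: [0.6639, -0.2306, 0.0367]
tool_rot: [0.001, 1.0, 0.021, -0.002]
contact_force: [-4.9, -0.6, -2.2]
gripper_width: 0.162
```

```bash
python3 - <<'E'
from plan import *
status()
c=cam('wrist'); save(c,'w7.png')
c=cam('scene'); cv2.imwrite('pics/s7.png',cv2.resize(c['pixels'][180:340,120:360,::-1],None,fx=3,fy=3))
E
```

```text
t 7.15 p [ 0.6639 -0.2306  0.0367] yaw 0.0419 zax [-0.004 -0.001 -1.   ] F [-4.9 -0.6 -2.2] w 13.9 q [ 0.28  0.73 -0.05  1.61  0.05  0.81 -1.32]
```

View pics/s7.png

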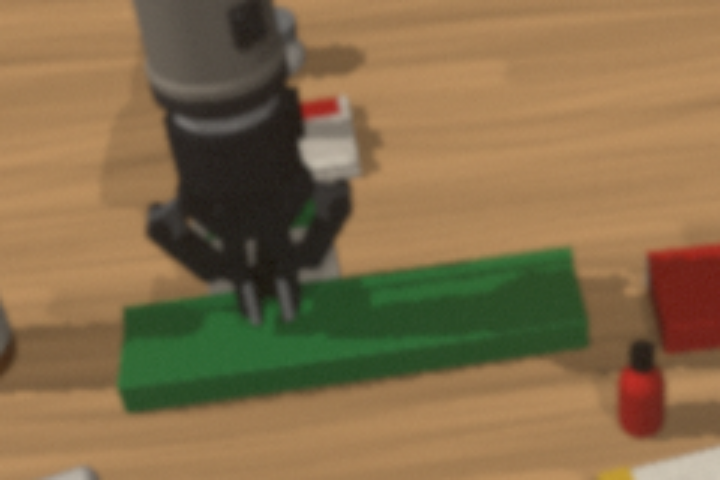

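View pics/w7.png

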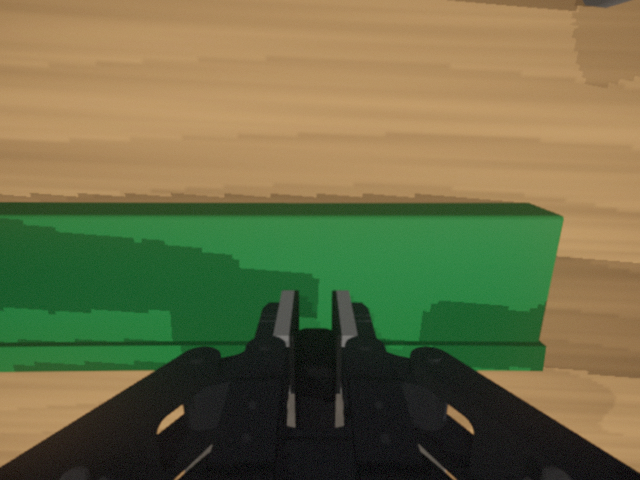

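play_rows --motion '[[[0,0,0],[0,0,0]],[[0,0,0],[0,0,0]],[[0,0,0],[0,0,0]],[[0,0,-0.02],[0,0,0]],[[0,0,-0.06],[0,0,0]],[[0,0,-0.12],[0,0,0]],[[0,0,-0.24],[0,0,0]],[[0,0,-0.36],[0,0,0]]]' --fingers 34 --grip_force 20

```text
t: 8.05
eef_pos: [0.6642, -0.2304, 0.1833]
tool_rot: [0.0, 1.0, 0.021, -0.002]
contact_force: [0.6, -0.0, 0.6]
gripper_width: 0.395
```

```bash
python3 - <<'E'
from plan import *
status()
c=cam('wrist'); save(c,'w8.png')
c=cam('scene'); cv2.imwrite('pics/s8.png',cv2.resize(c['pixels'][180:340,120:360,::-1],None,fx=3,fy=3))
E
```

```text
t 8.05 p [ 0.6642 -0.2304  0.1833] yaw 0.0419 zax [-0.004 -0.001 -1.   ] F [ 0.6 -0.   0.6] w 33.8 q [ 0.28  0.57 -0.06  1.52  0.04  1.06 -1.31]
```

View pics/s8.png

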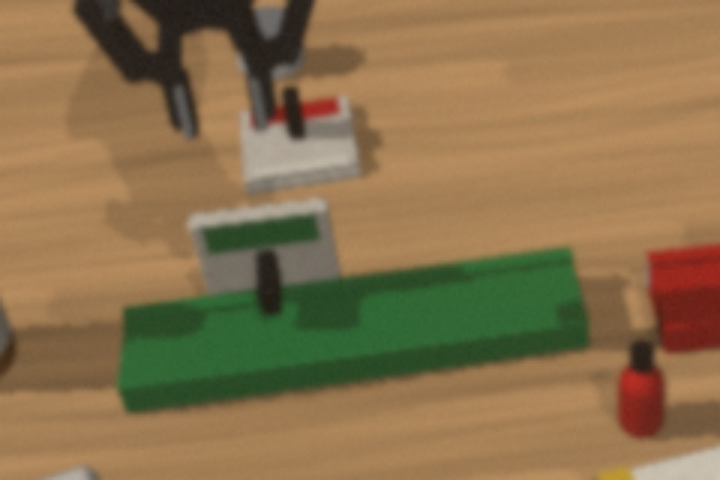

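View pics/w8.png

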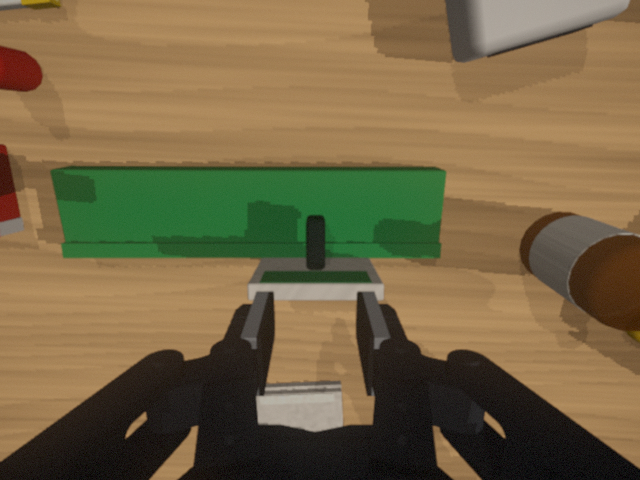

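The panel stands at the green rail, seen at (316,275) in the wrist view. I check its lean numerically, then plan the other green panel.

```bash
cat > upr.py <<'E'
from plan import *
def upr(c,rail,slot,name=''):
    P=cloud(c).reshape(-1,3); P=P[np.isfinite(P[:,0])]
    d=(P[:,:2]-rail.o); n=d@rail.n; t=d@rail.t
    k=(np.abs(t-slot)<0.06)&(P[:,2]>0.036)&(P[:,2]<0.115)&(np.abs(n)<0.06)
    n,t,z=n[k],t[k],P[k,2]
    k=(n<0.013)
    print(name,k.sum(),'t range',np.percentile(t[k],[1,99]).round(4) if k.sum() else '','zmax',np.percentile(z[k],99.5).round(4) if k.sum() else '')
    for lo,hi in [(0.036,0.045),(0.045,.06),(.06,.075),(.075,.092),(.095,.106)]:
        j=k&(z>lo)&(z<hi)
        if j.sum()>5: print('  z',lo,hi,'n before(-)/behind(+) foot: pct5,50,95',np.percentile(n[j],[5,50,95]).round(4),j.sum())
E
python3 - <<'E'
from upr import *
for n in ['wrist','scene','top']:
    c=cam(n); upr(c,G,-0.052,n); np.savez(n+'8.npz',**c); save(c,n+'8.png')
c=cam('top')
for s in [(184,268),(247,281),(403,275)]: fitpanel(c,s,27)
E
```

```text
wrist 4386 t range [-0.0963 -0.0087] zmax 0.1003
  z 0.036 0.045 n before(-)/behind(+) foot: pct5,50,95 [0.0018 0.0024 0.0029] 261
  z 0.045 0.06 n before(-)/behind(+) foot: pct5,50,95 [0.003  0.0037 0.0045] 469
  z 0.06 0.075 n before(-)/behind(+) foot: pct5,50,95 [0.0045 0.0057 0.0116] 712
  z 0.075 0.092 n before(-)/behind(+) foot: pct5,50,95 [0.0063 0.0073 0.0082] 878
  z 0.095 0.106 n before(-)/behind(+) foot: pct5,50,95 [-0.0025  0.0044  0.0086] 1900
scene 1144 t range [-0.0964 -0.0079] zmax 0.1031
  z 0.036 0.045 n before(-)/behind(+) foot: pct5,50,95 [-0.0011  0.001   0.0027] 106
  z 0.045 0.06 n before(-)/behind(+) foot: pct5,50,95 [0.0003 0.0024 0.0043] 193
  z 0.06 0.075 n before(-)/behind(+) foot: pct5,50,95 [0.0017 0.0039 0.0086] 223
  z 0.075 0.092 n before(-)/behind(+) foot: pct5,50,95 [0.0036 0.0056 0.0079] 283
  z 0.095 0.106 n before(-)/behind(+) foot: pct5,50,95 [-0.0033  0.0045  0.0085] 290
top 256 t range [-0.0631 -0.0059] zmax 0.104
  z 0.036 0.045 n before(-)/behind(+) foot: pct5,50,95 [-0.0126 -0.0113 -0.0025] 27
  z 0.045 0.06 n before(-)/behind(+) foot: pct5
[... 155 characters left out ...]
) foot: pct5,50,95 [-0.0089 -0.0068 -0.0027] 46
  z 0.095 0.106 n before(-)/behind(+) foot: pct5,50,95 [-0.0063 -0.0003  0.0059] 85
panel (184, 268) G ctr [0.4896 0.3987] size [98.6 91.2] yaw 0.143 dv 0.0337 yawTag 0.121 gripcalc [0.4816 0.3975] gripmeas [0.4819 0.3979 0.0498] 34 zmed 0.012
panel (247, 281) R ctr [0.4414 0.2225] size [90.2 96.9] yaw -0.1133 dv 0.0355 yawTag -0.147 gripcalc [0.4335 0.2234] gripmeas [0.431  0.2242 0.0502] 31 zmed 0.0121
panel (403, 275) R ctr [ 0.4613 -0.1934] size [37.8 29. ] yaw -0.0646 dv nan yawTag nan gripcalc [ 0.4533 -0.1929] gripmeas None 0 zmed 0.0117meas.py:39: RuntimeWarning: Mean of empty slice.
  T=G[tg&(k>0)][:,:2].mean(0)
  ret = um.true_divide(
```

View pics/top8.png

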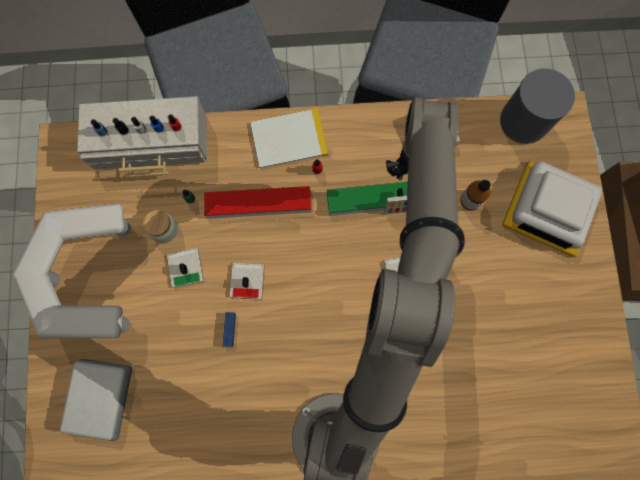

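The standing panel checks out: back flush with a lean of about 5–6°, top at 100 mm, spanning −96 to −9 mm along the rail. Next is the far green panel on the left.

```bash
python3 - <<'E'
from plan import *
rows([((0.62,-0.05,0.23),0.08),((0.56,0.15,0.25),0.12)])
E
```

```text
[[[-0.091, -0.455, -0.123], [0.0, 0.001, -0.006]], [[-0.22, -0.961, -0.173], [0.0, 0.001, -0.012]]]
```

play_rows --motion '[[[-0.03,-0.1,-0.06],[0,0,-0.002]],[[-0.06,-0.22,-0.1],[0,0,-0.004]],[[-0.08,-0.34,-0.12],[0,0,-0.006]],[[-0.1,-0.46,-0.13],[0,0,-0.007]],[[-0.13,-0.58,-0.15],[0,0,-0.008]],[[-0.16,-0.7,-0.16],[0,0,-0.01]],[[-0.19,-0.82,-0.17],[0,0,-0.011]],[[-0.22,-0.94,-0.173],[0,0.001,-0.012]]]' --fingers 50

```text
t: 9.15
eef_pos: [0.5592, 0.1434, 0.2492]
tool_rot: [0.0, 0.998, 0.059, 0.0]
contact_force: [1.7, 0.4, -0.1]
gripper_width: 0.585
```

```bash
python3 - <<'E'
from plan import *
status()
rows([((0.45,0.395,0.24),0.14)])
E
```

```text
t 9.15 p [0.5592 0.1434 0.2492] yaw 0.1176 zax [ 0.001 -0.001 -1.   ] F [ 1.7  0.4 -0.1] w 50.0 q [-0.19  0.31 -0.21  1.76  0.07  1.07 -1.88]
[[[-0.197, -0.657, 0.022], [0.0, -0.0, -0.004]]]
```

play_rows --motion '[[[-0.03,-0.11,0.004],[0,0,0]],[[-0.07,-0.23,0.01],[0,0,-0.001]],[[-0.1,-0.35,0.012],[0,0,-0.002]],[[-0.14,-0.47,0.016],[0,0,-0.003]],[[-0.17,-0.57,0.02],[0,0,-0.004]],[[-0.197,-0.657,0.022],[0,0,-0.004]],[[-0.197,-0.657,0.022],[0,0,-0.004]]]'

```text
t: 9.85
eef_pos: [0.4451, 0.4007, 0.2387]
tool_rot: [-0.0, 0.997, 0.076, -0.002]
contact_force: [0.2, 0.2, 0.2]
gripper_width: 0.582
```

```bash
python3 - <<'E'
from plan import *
status()
c=cam('wrist'); save(c,'w9.png'); np.savez('w9.npz',**c)
E
```

```text
t 9.85 p [0.4451 0.4007 0.2387] yaw 0.1522 zax [-0.004  0.001 -1.   ] F [0.2 0.2 0.2] w 49.7 q [-0.58  0.37 -0.33  1.72  0.13  1.08 -2.37]
```

View pics/w9.png

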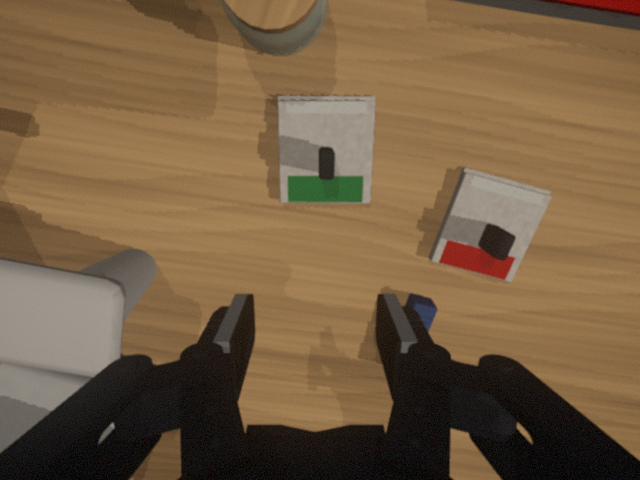

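The green panel is at (326,150), the red one at (490,225) and the cotton jar at the top at (275,25).

```bash
python3 - <<'E'
from plan import *
c={k:v[()] for k,v in np.load('w9.npz').items()}
ctr,yaw=fitpanel(c,(326,150)); fitpanel(c,(490,225))
g=ctr-0.006*np.array([np.cos(yaw),np.sin(yaw)]); print(g)
rows([((g[0],g[1],0.022),yaw)])
E
```

```text
panel (326, 150) G ctr [0.4905 0.3972] size [95.6 89.6] yaw 0.1461 dv 0.0337 yawTag 0.15 gripcalc [0.4826 0.396 ] gripmeas [0.4852 0.3968 0.0489] 441 zmed 0.0115
panel (490, 225) R ctr [0.4426 0.2226] size [91.5 96.6] yaw -0.1091 dv 0.0357 yawTag -0.115 gripcalc [0.4346 0.2235] gripmeas [0.4359 0.2238 0.0492] 397 zmed 0.0118
[0.48455156 0.3963091 ]
[[[0.093, 0.016, 0.542], [0.0, 0.0, 0.0]]]
```

play_rows --motion '[[[0.05,0.01,0.08],[0,0,0]],[[0.093,0.016,0.18],[0,0,0]],[[0.093,0.016,0.3],[0,0,0]],[[0.093,0.016,0.4],[0,0,0]],[[0.093,0.016,0.48],[0,0,0]],[[0.094,0.016,0.525],[0,0,0]],[[0.094,0.016,0.54],[0,0,0]],[[0.094,0.016,0.54],[0,0,0]]]'

```text
t: 10.7
eef_pos: [0.4849, 0.3948, 0.0215]
tool_rot: [0.002, 0.997, 0.074, -0.002]
contact_force: [-0.2, 0.3, 0.6]
gripper_width: 0.584
```

play_rows --motion '[[[0,0,0],[0,0,0]],[[0,0,0],[0,0,0]],[[0,0,0],[0,0,0]],[[0,0,0],[0,0,0]],[[0,0,0],[0,0,0]],[[0,0,0],[0,0,0]],[[0,0,0],[0,0,0]]]' --fingers 5 --grip_force 30

```text
t: 11.4
eef_pos: [0.4858, 0.3953, 0.0229]
tool_rot: [0.001, 0.997, 0.073, -0.001]
contact_force: [0.2, -0.6, 6.0]
gripper_width: 0.155
```

```bash
python3 - <<'E'
from plan import *
status()
rows([((0.485,0.396,0.12),0.146),((0.5,0.28,0.13),0.13),((0.53,0.15,0.13),0.1)])
E
```

```text
t 11.4 p [0.4858 0.3953 0.0229] yaw 0.1471 zax [-0.002 -0.002 -1.   ] F [ 0.2 -0.6  6. ] w 13.2 q [-0.6   0.66 -0.26  1.8   0.24  0.71 -2.41]
[[[-0.002, -0.001, -0.243], [0.0, 0.0, 0.0]], [[-0.008, 0.291, -0.267], [0.0, 0.0, 0.003]], [[0.019, 0.623, -0.267], [0.0, 0.0, 0.007]]]
```

play_rows --motion '[[[0,0,-0.03],[0,0,0]],[[0,0,-0.08],[0,0,0]],[[-0.001,0,-0.15],[0,0,0]],[[-0.002,0.02,-0.22],[0,0,0]],[[-0.004,0.08,-0.255],[0,0,0.001]],[[-0.006,0.16,-0.265],[0,0,0.002]],[[-0.008,0.24,-0.267],[0,0,0.003]],[[-0.005,0.32,-0.267],[0,0,0.003]]]'

```text
t: 12.2
eef_pos: [0.5025, 0.2675, 0.1309]
tool_rot: [0.001, 0.998, 0.064, -0.001]
contact_force: [0.2, 0.4, -2.8]
gripper_width: 0.155
```

```bash
python3 - <<'E'
from plan import *
status()
p=G.xy(-0.095,0.052); print(p)
rows([((0.53,0.08,0.13),0.08),((p[0],p[1],0.10),G.yaw)])
c=cam('scene'); save(c,'s10.png')
E
```

```text
t 12.2 p [0.5025 0.2675 0.1309] yaw 0.1288 zax [-0.002 -0.002 -1.   ] F [ 0.2  0.4 -2.8] w 13.3 q [-0.38  0.44 -0.28  1.89  0.16  0.84 -2.18]
[ 0.52985411 -0.13210015]
[[[0.008, 0.474, 0.003], [0.0, 0.0, 0.008]], [[-0.06, 0.999, 0.08], [0.0, 0.0, 0.014]]]
```

View pics/s10.png

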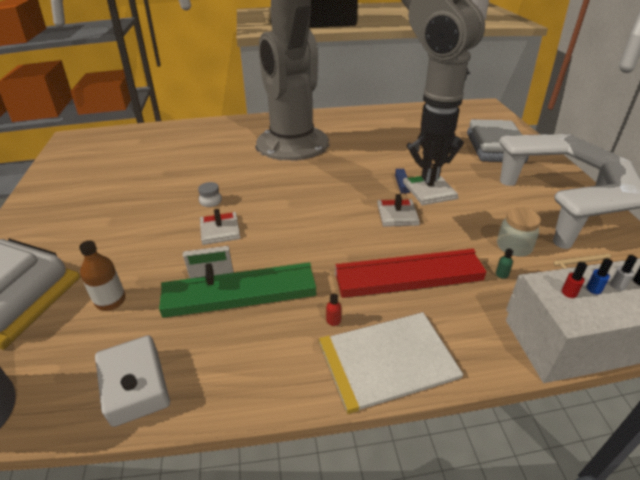

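The panel is held flat at (430,187), and the first one still stands at (208,262).

play_rows --motion '[[[0,0.1,0],[0,0,0.001]],[[0.003,0.22,0],[0,0,0.003]],[[0.006,0.35,0],[0,0,0.005]],[[0.008,0.48,0.003],[0,0,0.008]],[[-0.01,0.62,0.02],[0,0,0.01]],[[-0.03,0.76,0.04],[0,0,0.012]],[[-0.05,0.89,0.06],[0,0,0.013]],[[-0.06,0.97,0.075],[0,0,0.014]]]'

```text
t: 13.05
eef_pos: [0.5275, -0.126, 0.1045]
tool_rot: [0.004, 1.0, 0.017, -0.001]
contact_force: [1.5, -0.6, -2.5]
gripper_width: 0.158
```

```bash
python3 - <<'E'
from plan import *
status()
c=cam('wrist'); save(c,'w11.png'); rail(c,'g',150)
g=lambda gap,z:((*G.xy(-gap-0.058,0.054),z),G.yaw)
rows([g(0.03,0.09),g(0.02,0.06),g(0.006,0.0265),g(0.006,0.024)])
E
```

```text
t 13.05 p [ 0.5275 -0.126   0.1045] yaw 0.0341 zax [-0.001 -0.008 -1.   ] F [ 1.5 -0.6 -2.5] w 13.5 q [ 0.24  0.43 -0.16  1.98  0.11  0.75 -1.52]
top 103 x=0.6175 + -0.0813*y y range -0.2316 -0.0262 resid 0.0027
foot 56 x=0.6194 + -0.0353*y y range -0.2526 -0.0196 resid 0.0019
depth z med 0.027
[[[0.029, -0.018, 0.033], [0.002, 0.001, -0.003]], [[0.054, -0.019, 0.108], [0.002, 0.001, -0.003]], [[0.089, -0.021, 0.191], [0.002, 0.001, -0.003]], [[0.089, -0.021, 0.197], [0.002, 0.001, -0.003]]]
```

View pics/w11.png

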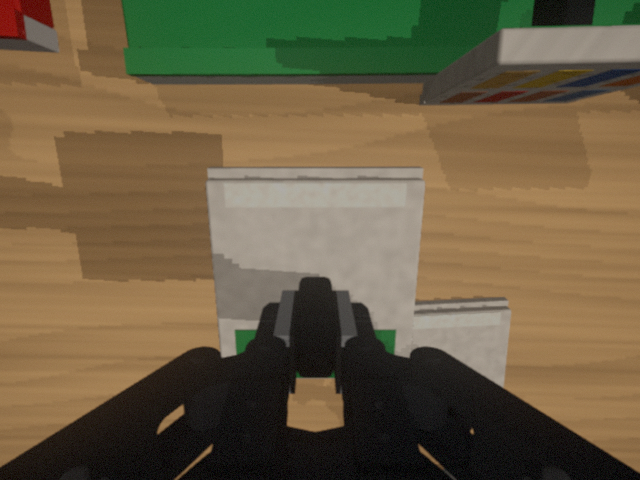

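play_rows --motion '[[[0.029,-0.018,0.033],[0.001,0,-0.002]],[[0.045,-0.019,0.08],[0.002,0.001,-0.003]],[[0.06,-0.02,0.125],[0.002,0.001,-0.003]],[[0.078,-0.021,0.165],[0.002,0.001,-0.003]],[[0.087,-0.021,0.188],[0.002,0.001,-0.003]],[[0.089,-0.021,0.196],[0.002,0.001,-0.003]],[[0.089,-0.021,0.197],[0.002,0.001,-0.003]]]'

```text
t: 13.8
eef_pos: [0.5605, -0.1287, 0.0243]
tool_rot: [0.0, 1.0, 0.021, 0.001]
contact_force: [0.0, -0.4, -2.0]
gripper_width: 0.16
```

```bash
python3 - <<'E'
from plan import *
status()
c=cam('wrist'); save(c,'w12.png')
rows(arc(G,0.054,[0,5,10,15,20,25,30],press=0.002,h0=0.0419))
E
```

```text
t 13.8 p [ 0.5605 -0.1287  0.0243] yaw 0.0419 zax [ 0.002 -0.001 -1.   ] F [ 0.  -0.4 -2. ] w 13.7 q [ 0.23  0.59 -0.14  1.94  0.14  0.62 -1.53]
[[[0.02, -0.0, 0.004], [0.0, -0.0, -0.0]], [[0.03, -0.0, -0.008], [0.0, -0.0, -0.0]], [[0.04, -0.0, -0.019], [0.0, -0.0, -0.0]], [[0.05, -0.0, -0.03], [0.0, -0.0, -0.0]], [[0.061, -0.0, -0.039], [0.0, -0.0, -0.0]], [[0.073, -0.0, -0.047], [0.0, -0.0, -0.0]], [[0.086, -0.0, -0.054], [0.0, -0.0, -0.0]]]
```

View pics/w12.png

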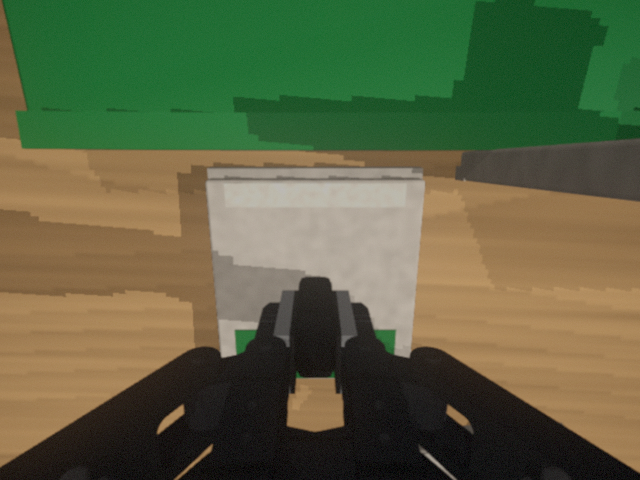

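Gap to the standing panel is about 14 mm, between columns 423 and 458. I move to contact.

play_rows --motion '[[[0.01,0,0.003],[0,0,0]],[[0.016,0,0.003],[0,0,0]],[[0.02,0,0.003],[0,0,0]],[[0.02,0,0.003],[0,0,0]]]'

```text
t: 14.25
eef_pos: [0.5673, -0.1286, 0.0234]
tool_rot: [0.001, 1.0, 0.021, -0.0]
contact_force: [-4.9, -0.2, 1.4]
gripper_width: 0.16
```

```bash
python3 - <<'E'
from plan import *
status()
rows(arc(G,0.054,[0,0,4,8,13,18,24,30],press=0.002,h0=0.0419))
E
```

```text
t 14.25 p [ 0.5673 -0.1286  0.0234] yaw 0.0414 zax [-0.    -0.001 -1.   ] F [-4.9 -0.2  1.4] w 13.7 q [ 0.22  0.6  -0.14  1.92  0.14  0.63 -1.53]
[[[0.004, -0.0, 0.001], [0.0, 0.0, -0.0]], [[0.004, -0.0, 0.001], [0.0, 0.0, -0.0]], [[0.011, -0.0, -0.009], [0.0, 0.0, -0.0]], [[0.019, -0.0, -0.018], [0.0, 0.0, -0.0]], [[0.029, -0.0, -0.029], [0.0, 0.0, -0.0]], [[0.04, -0.0, -0.038], [0.0, 0.0, -0.0]], [[0.054, -0.0, -0.049], [0.0, 0.0, -0.0]], [[0.069, -0.0, -0.057], [0.0, 0.0, -0.0]]]
```

play_rows --motion '[[[0.004,0,0.001],[0,0,0]],[[0.004,0,0.001],[0,0,0]],[[0.011,0,-0.009],[0,0,0]],[[0.019,0,-0.018],[0,0,0]],[[0.029,0,-0.029],[0,0,0]],[[0.04,0,-0.038],[0,0,0]],[[0.054,0,-0.049],[0,0,0]],[[0.069,0,-0.057],[0,0,0]]]' --grip_force 5

```text
t: 15.05
eef_pos: [0.5932, -0.1276, 0.0459]
tool_rot: [0.001, 1.0, 0.021, -0.002]
contact_force: [-6.5, -1.0, -0.6]
gripper_width: 0.158
```

```bash
python3 - <<'E'
from plan import *
status()
c=cam('wrist'); save(c,'w13.png')
rows(arc(G,0.054,[36,42,48,54,60,66,72,78],press=0.002,h0=0.0419))
E
```

```text
t 15.05 p [ 0.5932 -0.1276  0.0459] yaw 0.0411 zax [-0.004 -0.001 -1.   ] F [-6.5 -1.  -0.6] w 13.5 q [ 0.22  0.6  -0.14  1.85  0.13  0.71 -1.53]
[[[0.016, -0.0, -0.006], [0.0, 0.0, -0.0]], [[0.032, -0.0, -0.011], [0.0, 0.0, -0.0]], [[0.047, -0.0, -0.014], [0.0, 0.0, -0.0]], [[0.063, -0.0, -0.015], [0.0, 0.0, -0.0]], [[0.079, -0.0, -0.014], [0.0, 0.0, -0.0]], [[0.095, -0.0, -0.011], [0.0, 0.0, -0.0]], [[0.111, -0.001, -0.006], [0.0, 0.0, -0.0]], [[0.126, -0.001, 0.0], [0.0, 0.0, -0.0]]]
```

View pics/w13.png

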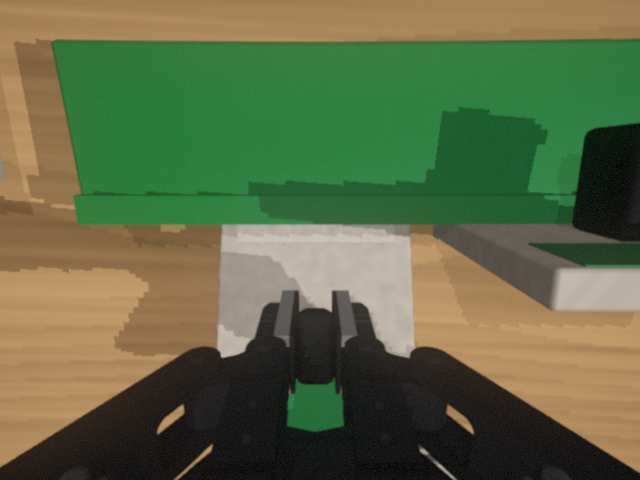

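Good: it is about 30° up and parallel, and the neighbour at right is undisturbed.

play_rows --motion '[[[0.016,0,-0.006],[0,0,0]],[[0.032,0,-0.011],[0,0,0]],[[0.047,0,-0.014],[0,0,0]],[[0.063,0,-0.015],[0,0,0]],[[0.079,0,-0.014],[0,0,0]],[[0.095,0,-0.011],[0,0,0]],[[0.111,0,-0.006],[0,0,0]],[[0.126,-0.001,0],[0,0,0]]]'

```text
t: 15.9
eef_pos: [0.645, -0.1254, 0.047]
tool_rot: [0.001, 1.0, 0.021, -0.002]
contact_force: [-4.8, -1.1, 1.4]
gripper_width: 0.156
```

```bash
python3 - <<'E'
from plan import *
status()
c=cam('wrist'); save(c,'w14.png')
rows(arc(G,0.054,[82,86,90,93,95],press=0.004,h0=0.0419))
E
```

```text
t 15.9 p [ 0.645  -0.1254  0.047 ] yaw 0.0411 zax [-0.003 -0.002 -1.   ] F [-4.8 -1.1  1.4] w 13.3 q [ 0.19  0.66 -0.14  1.72  0.12  0.77 -1.53]
[[[0.014, -0.0, 0.006], [0.0, 0.0, -0.0]], [[0.023, -0.0, 0.012], [0.0, 0.0, -0.0]], [[0.033, -0.0, 0.019], [0.0, 0.0, -0.0]], [[0.04, -0.0, 0.025], [0.0, 0.0, -0.0]], [[0.044, -0.0, 0.029], [0.0, 0.0, -0.0]]]
```

View pics/w14.png

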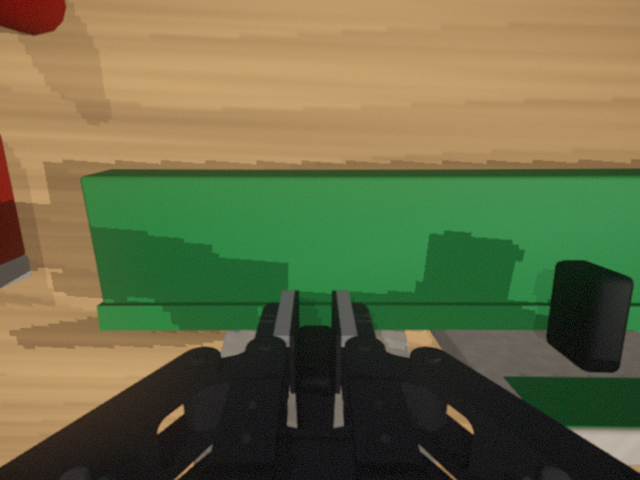

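play_rows --motion '[[[0.012,0,0.005],[0,0,0]],[[0.021,0,0.011],[0,0,0]],[[0.031,0,0.017],[0,0,0]],[[0.038,0,0.021],[0,0,0]],[[0.044,0,0.022],[0,0,0]],[[0.047,0,0.022],[0,0,0]],[[0.047,0,0.022],[0,0,0]]]'

```text
t: 16.65
eef_pos: [0.6634, -0.1246, 0.0368]
tool_rot: [0.001, 1.0, 0.021, -0.003]
contact_force: [-6.2, -0.7, -2.3]
gripper_width: 0.159
```

```bash
python3 - <<'E'
from plan import *
status()
c=cam('scene'); cv2.imwrite('pics/s15.png',cv2.resize(c['pixels'][180:340,120:360,::-1],None,fx=3,fy=3))
E
```

```text
t 16.65 p [ 0.6634 -0.1246  0.0368] yaw 0.0413 zax [-0.005 -0.002 -1.   ] F [-6.2 -0.7 -2.3] w 13.5 q [ 0.19  0.7  -0.13  1.68  0.13  0.78 -1.54]
```

View pics/s15.png

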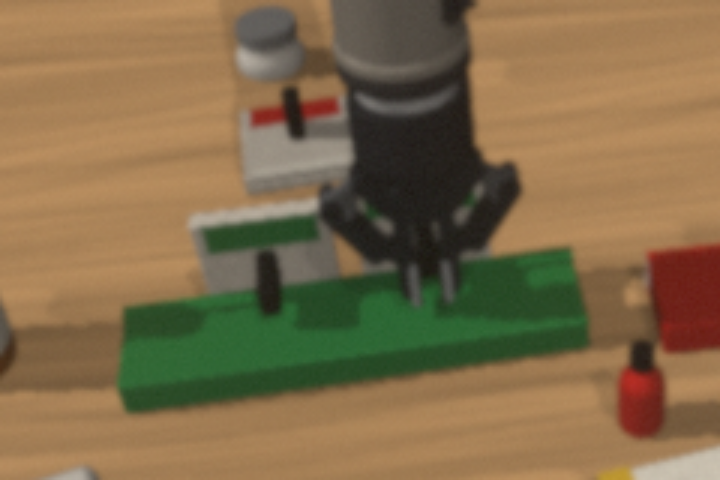

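play_rows --motion '[[[0,0,0],[0,0,0]],[[0,0,0],[0,0,0]],[[0,0,0],[0,0,0]],[[0,0,-0.02],[0,0,0]],[[0,0,-0.06],[0,0,0]],[[0,0,-0.12],[0,0,0]],[[0,0,-0.24],[0,0,0]],[[0,0,-0.36],[0,0,0]]]' --fingers 32 --grip_force 20

```text
t: 17.5
eef_pos: [0.6639, -0.1243, 0.1834]
tool_rot: [0.001, 1.0, 0.021, -0.003]
contact_force: [1.6, -0.4, 0.5]
gripper_width: 0.374
```

```bash
python3 - <<'E'
from upr import *
status()
c=cam('wrist'); save(c,'w16.png'); upr(c,G,0.054,'w'); np.savez('w16.npz',**c)
c=cam('scene'); save(c,'s16.png'); upr(c,G,-0.052,'s-52');upr(c,G,0.054,'s54'); 
rows([((0.47,-0.21,0.24),0.09),((0.42,-0.224,0.23),0.09)])
E
```

```text
t 17.5 p [ 0.6639 -0.1243  0.1834] yaw 0.0414 zax [-0.005 -0.001 -1.   ] F [ 1.6 -0.4  0.5] w 32.0 q [ 0.2   0.53 -0.15  1.59  0.09  1.04 -1.51]
w 4633 t range [0.0093 0.097 ] zmax 0.1003
  z 0.036 0.045 n before(-)/behind(+) foot: pct5,50,95 [0.002  0.0027 0.0033] 272
  z 0.045 0.06 n before(-)/behind(+) foot: pct5,50,95 [0.0032 0.004  0.0048] 503
  z 0.06 0.075 n before(-)/behind(+) foot: pct5,50,95 [0.0049 0.006  0.0116] 774
  z 0.075 0.092 n before(-)/behind(+) foot: pct5,50,95 [0.007  0.0079 0.0089] 951
  z 0.095 0.106 n before(-)/behind(+) foot: pct5,50,95 [-0.0012  0.0052  0.0094] 1935
s-52 1146 t range [-0.0963 -0.0079] zmax 0.1033
  z 0.036 0.045 n before(-)/behind(+) foot: pct5,50,95 [-0.0006  0.0011  0.0034] 107
  z 0.045 0.06 n before(-)/behind(+) foot: pct5,50,95 [0.0001 0.002  0.0048] 188
  z 0.06 0.075 n before(-)/behind(+) foot: pct5,50,95 [0.0015 0.0037 0.0087] 233
  z 0.075 0.092 n before(-)/behind(+) foot: pct5,50,95 [0.0036 0.0058 0.0079] 275
  z 0.095 0.106 n before(-)/behind(+) foot: pct5,50,95 [-0.0036  0.0046  0.0084] 290
s54 1101 t range [0.0093 0.0977] zmax 0.1031
  z 0.036 0.045 n before(-)/behind(+) foot: pct5,50,95 [-0.0006  0.0014  0.0036] 107
  z 0.045 0.06 n before(-)/behind(+) foot: pct5,50,95 [0.0005 0.0024 0.0042] 188
  z 0.06 0.075 n before(-)/behind(+) foot: pct5,50,95 [0.0023 0.0041 0.0081] 211
  z 0.075 0.092 n before(-)/behind(+) foot: pct5,50,95 [0.0044 0.0063 0.0085] 262
  z 0.095 0.106 n before(-)/behind(+) foot: pct5,50,95 [-0.0031  0.0053  0.0095] 283
[[[-0.505, 0.193, -0.127], [0.001, -0.002, -0.008]], [[-0.632, 0.223, -0.103], [0.001, -0.002, -0.008]]]
```

View pics/w16.png

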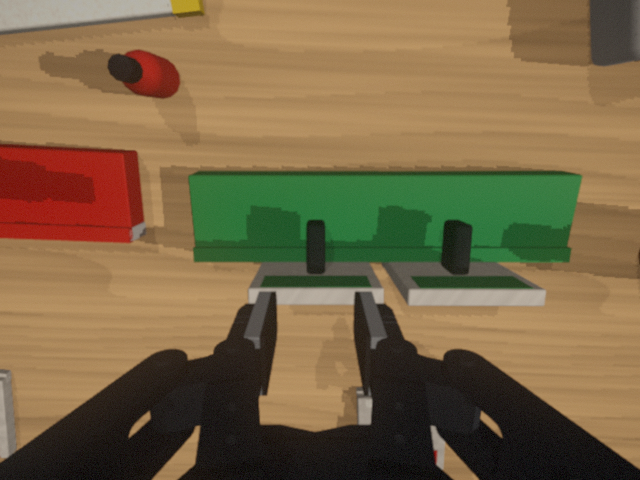

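View pics/s16.png

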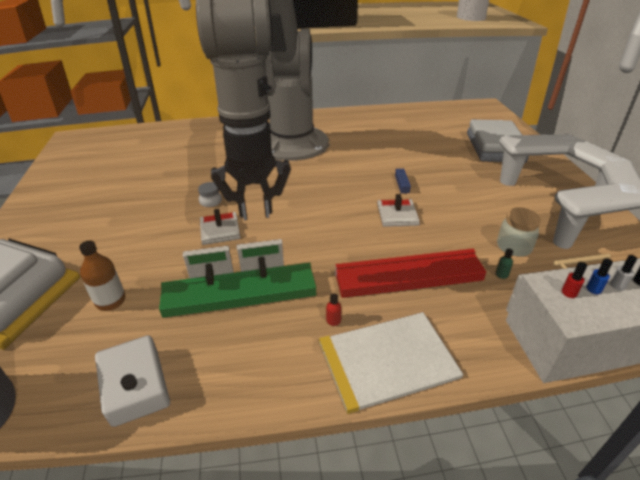

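Both green panels stand flush at (208,262) and (262,255) in the scene view. Next is the right-hand red panel.

play_rows --motion '[[[-0.08,0.02,-0.08],[0,0,-0.001]],[[-0.19,0.06,-0.12],[0,0,-0.002]],[[-0.3,0.1,-0.127],[0,0,-0.004]],[[-0.41,0.15,-0.127],[0,-0.001,-0.006]],[[-0.505,0.193,-0.127],[0,-0.002,-0.008]],[[-0.59,0.215,-0.11],[0.001,-0.002,-0.008]],[[-0.64,0.223,-0.103],[0.001,-0.002,-0.008]],[[-0.64,0.223,-0.103],[0.001,-0.002,-0.008]]]' --fingers 50

```text
t: 18.4
eef_pos: [0.414, -0.2256, 0.2307]
tool_rot: [-0.001, 0.999, 0.044, -0.001]
contact_force: [0.2, 1.5, -0.4]
gripper_width: 0.582
```

```bash
python3 - <<'E'
from plan import *
status()
c=cam('wrist'); save(c,'w17.png'); np.savez('w17.npz',**c)
E
```

```text
t 18.4 p [ 0.414  -0.2256  0.2307] yaw 0.0875 zax [-0.003  0.001 -1.   ] F [ 0.2  1.5 -0.4] w 49.7 q [ 0.48  0.15 -0.12  2.02  0.02  0.98 -1.14]
```

View pics/w17.png

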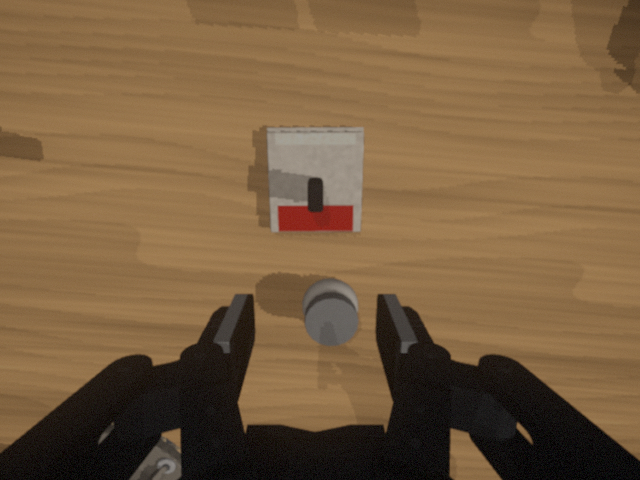

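The red panel is at (316,180) and the cream pot, at (331,310), is well behind it.

```bash
python3 - <<'E'
from plan import *
c={k:v[()] for k,v in np.load('w17.npz').items()}
ctr,yaw=fitpanel(c,(316,180))
g=ctr-0.006*np.array([np.cos(yaw),np.sin(yaw)]); print(g)
rows([((g[0],g[1],0.0215),yaw)])
E
```

```text
panel (316, 180) R ctr [ 0.4313 -0.2245] size [94.7 89.6] yaw 0.0885 dv 0.0345 yawTag 0.096 gripcalc [ 0.4234 -0.2252] gripmeas [ 0.4259 -0.225   0.0491] 433 zmed 0.0115
[ 0.42536394 -0.22500937]
[[[0.023, 0.003, 0.524], [-0.0, 0.0, 0.0]]]
```

play_rows --motion '[[[0.01,0.003,0.08],[0,0,0]],[[0.024,0.003,0.18],[0,0,0]],[[0.024,0.003,0.3],[0,0,0]],[[0.024,0.003,0.4],[0,0,0]],[[0.024,0.003,0.47],[0,0,0]],[[0.024,0.003,0.512],[0,0,0]],[[0.024,0.003,0.527],[0,0,0]],[[0.024,0.003,0.527],[0,0,0]]]'

```text
t: 19.25
eef_pos: [0.427, -0.2245, 0.0201]
tool_rot: [-0.001, 0.999, 0.045, -0.0]
contact_force: [-0.1, -0.2, 0.6]
gripper_width: 0.588
```

play_rows --motion '[[[0,0,0],[0,0,0]],[[0,0,0],[0,0,0]],[[0,0,0],[0,0,0]],[[0,0,0],[0,0,0]],[[0,0,0],[0,0,0]],[[0,0,0],[0,0,0]],[[0,0,0],[0,0,0]]]' --fingers 5 --grip_force 30

```text
t: 19.95
eef_pos: [0.4282, -0.2248, 0.0213]
tool_rot: [-0.0, 0.999, 0.045, 0.001]
contact_force: [-0.3, 1.4, 6.3]
gripper_width: 0.16
```

```bash
python3 - <<'E'
from plan import *
status()
rows([((0.43,-0.225,0.12),0.08),((0.49,-0.12,0.16),0.06),((0.53,0.02,0.17),0.03),((0.54,0.07,0.15),0.0)])
E
```

```text
t 19.95 p [ 0.4282 -0.2248  0.0213] yaw 0.0905 zax [ 0.002  0.001 -1.   ] F [-0.3  1.4  6.3] w 13.6 q [ 0.44  0.49 -0.1   2.15  0.1   0.5  -1.22]
[[[0.005, 0.001, -0.247], [-0.0, -0.0, 0.002]], [[0.178, -0.247, -0.346], [-0.0, -0.0, 0.005]], [[0.31, -0.587, -0.371], [-0.0, -0.0, 0.01]], [[0.346, -0.709, -0.321], [-0.0, -0.0, 0.014]]]
```

play_rows --motion '[[[0,0,-0.03],[0,0,0]],[[0,0,-0.09],[0,0,0]],[[0,0,-0.18],[0,0,0]],[[0.02,-0.02,-0.27],[0,0,0.002]],[[0.07,-0.08,-0.33],[0,0,0.003]],[[0.12,-0.16,-0.345],[0,0,0.004]],[[0.178,-0.25,-0.35],[0,0,0.005]],[[0.22,-0.35,-0.36],[0,0,0.007]]]'

```text
t: 20.75
eef_pos: [0.5035, -0.0767, 0.1668]
tool_rot: [-0.0, 1.0, 0.022, 0.002]
contact_force: [0.0, -0.3, -2.9]
gripper_width: 0.16
```

```bash
python3 - <<'E'
from plan import *
status()
rows([((0.53,0.05,0.14),0.0),((0.54,0.125,0.10),0.0)])
E
```

```text
t 20.75 p [ 0.5035 -0.0767  0.1668] yaw 0.0447 zax [ 0.004  0.    -1.   ] F [ 0.  -0.3 -2.9] w 13.6 q [ 0.19  0.29 -0.19  2.    0.07  0.85 -1.57]
[[[0.08, -0.314, 0.067], [-0.0, -0.001, 0.007]], [[0.113, -0.5, 0.167], [-0.0, -0.001, 0.007]]]
```

play_rows --motion '[[[0.02,-0.08,0.01],[0,0,0.002]],[[0.05,-0.18,0.03],[0,-0.001,0.004]],[[0.07,-0.28,0.06],[0,-0.001,0.006]],[[0.09,-0.37,0.1],[0,-0.001,0.007]],[[0.105,-0.45,0.14],[0,-0.001,0.007]],[[0.11,-0.49,0.16],[0,-0.001,0.007]],[[0.11,-0.5,0.167],[0,-0.001,0.007]]]'

```text
t: 21.45
eef_pos: [0.5377, 0.1276, 0.0998]
tool_rot: [-0.0, 1.0, 0.002, -0.002]
contact_force: [-0.1, 0.1, -2.4]
gripper_width: 0.161
```

```bash
python3 - <<'E'
from plan import *
status()
c=cam('wrist'); save(c,'w18.png'); rail(c,'r',150); np.savez('w18.npz',**c)
E
```

```text
t 21.45 p [0.5377 0.1276 0.0998] yaw 0.0045 zax [-0.004  0.001 -1.   ] F [-0.1  0.1 -2.4] w 13.7 q [-0.16  0.45 -0.23  1.95  0.14  0.76 -2.04]
top 131 x=0.6366 + -0.0019*y y range 0.0259 0.285 resid 0.0002
foot 28 x=0.6347 + -0.0003*y y range 0.0258 0.2966 resid 0.0001
depth z med 0.0271
```

View pics/w18.png

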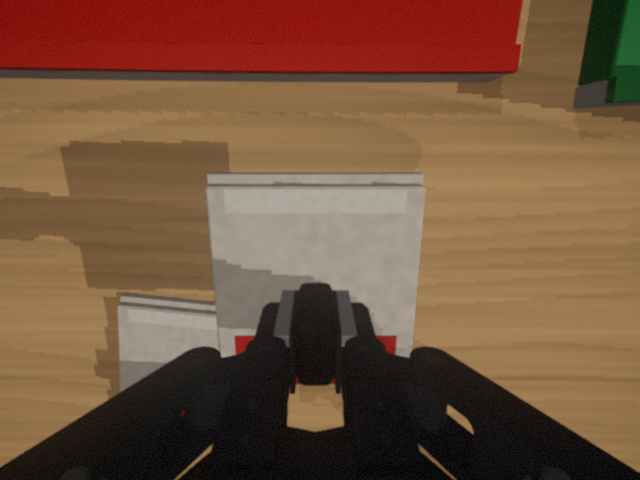

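```bash
echo 'RR=Rail(0.6354,-0.0008,0.181)' >> plan.py; python3 - <<'E'
from plan import *
g=lambda gap,z:((*RR.xy(-gap-0.056,-0.052),z),RR.yaw)
rows([g(0.025,0.07),g(0.006,0.0245),g(0.006,0.0222)])
E
```

```text
[[[0.042, -0.006, 0.074], [-0.0, 0.001, 0.0]], [[0.09, -0.006, 0.188], [-0.0, 0.001, 0.0]], [[0.09, -0.006, 0.194], [-0.0, 0.001, 0.0]]]
```

play_rows --motion '[[[0.02,-0.003,0.035],[0,0,0]],[[0.042,-0.006,0.08],[0,0,0]],[[0.065,-0.006,0.13],[0,0,0]],[[0.083,-0.006,0.17],[0,0.001,0]],[[0.089,-0.006,0.187],[0,0.001,0]],[[0.09,-0.006,0.194],[0,0.001,0]],[[0.09,-0.006,0.194],[0,0.001,0]]]'

```text
t: 22.2
eef_pos: [0.5734, 0.1282, 0.0226]
tool_rot: [0.0, 1.0, 0.001, 0.001]
contact_force: [-0.1, -0.2, -2.9]
gripper_width: 0.159
```

```bash
python3 - <<'E'
from plan import *
status()
c=cam('wrist'); save(c,'w19.png')
rows(arc(RR,-0.052,[0],press=0.002,h0=0.0403,a=.056))
E
```

```text
t 22.2 p [0.5734 0.1282 0.0226] yaw 0.0023 zax [ 0.002 -0.    -1.   ] F [-0.1 -0.2 -2.9] w 13.6 q [-0.18  0.61 -0.2   1.9   0.19  0.64 -2.06]
[[[0.019, -0.001, 0.004], [0.0, -0.0, 0.0]]]
```

View pics/w19.png

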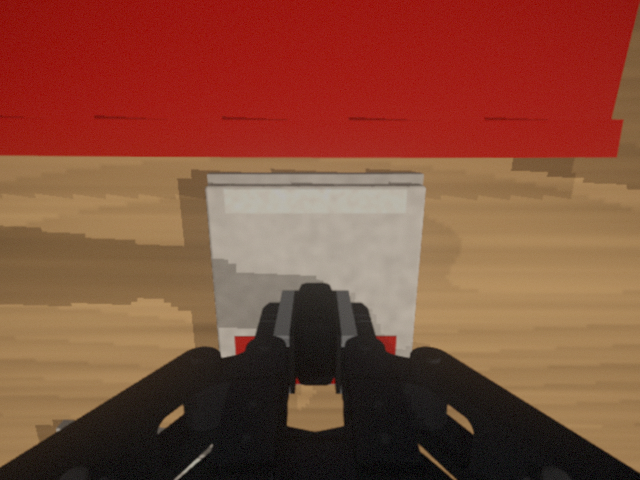

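The panel edge (row 174) is parallel to the rail edge (row 156).

play_rows --motion '[[[0.01,-0.001,0.003],[0,0,0]],[[0.015,-0.001,0.003],[0,0,0]],[[0.019,-0.001,0.003],[0,0,0]],[[0.019,-0.001,0.003],[0,0,0]]]'

```text
t: 22.65
eef_pos: [0.58, 0.129, 0.0217]
tool_rot: [0.0, 1.0, 0.001, 0.0]
contact_force: [-4.9, 0.9, 1.2]
gripper_width: 0.156
```

```bash
python3 - <<'E'
from plan import *
status()
rows(arc(RR,-0.052,[0,0,4,8,13,18,24,30],press=0.002,h0=0.0403,a=.056))
E
```

```text
t 22.65 p [0.58   0.129  0.0217] yaw 0.0028 zax [ 0. -0. -1.] F [-4.9  0.9  1.2] w 13.4 q [-0.17  0.62 -0.2   1.89  0.19  0.65 -2.06]
[[[0.003, 0.0, 0.001], [0.0, -0.0, 0.0]], [[0.003, 0.0, 0.001], [0.0, -0.0, 0.0]], [[0.011, 0.0, -0.009], [0.0, -0.0, 0.0]], [[0.018, 0.0, -0.018], [0.0, -0.0, 0.0]], [[0.027, 0.0, -0.028], [0.0, -0.0, 0.0]], [[0.038, 0.0, -0.037], [0.0, -0.0, 0.0]], [[0.051, 0.0, -0.047], [0.0, -0.0, 0.0]], [[0.066, 0.0, -0.056], [0.0, -0.0, 0.0]]]
```

play_rows --motion '[[[0.004,0,0.001],[0,0,0]],[[0.004,0,0.001],[0,0,0]],[[0.011,0,-0.009],[0,0,0]],[[0.018,0,-0.018],[0,0,0]],[[0.028,0,-0.028],[0,0,0]],[[0.039,0,-0.037],[0,0,0]],[[0.052,0,-0.047],[0,0,0]],[[0.067,0,-0.056],[0,0,0]]]' --grip_force 5

```text
t: 23.45
eef_pos: [0.6045, 0.1289, 0.0432]
tool_rot: [0.001, 1.0, 0.002, -0.002]
contact_force: [-5.6, -0.6, -3.5]
gripper_width: 0.159
```

```bash
python3 - <<'E'
from plan import *
status()
c=cam('wrist'); save(c,'w20.png')
rows(arc(RR,-0.052,[36,42,48,54,60,66,72,78],press=0.002,h0=0.0403,a=.056))
E
```

```text
t 23.45 p [0.6045 0.1289 0.0432] yaw 0.0033 zax [-0.005 -0.001 -1.   ] F [-5.6 -0.6 -3.5] w 13.6 q [-0.16  0.62 -0.2   1.82  0.18  0.73 -2.03]
[[[0.016, 0.0, -0.006], [0.0, 0.0, 0.0]], [[0.031, 0.0, -0.011], [0.0, 0.0, 0.0]], [[0.046, 0.0, -0.014], [0.0, 0.0, 0.0]], [[0.061, 0.0, -0.015], [0.0, 0.0, 0.0]], [[0.076, 0.0, -0.014], [0.0, 0.0, 0.0]], [[0.091, 0.0, -0.012], [0.0, 0.0, 0.0]], [[0.107, 0.0, -0.007], [0.0, 0.0, 0.0]], [[0.121, 0.0, -0.001], [0.0, 0.0, 0.0]]]
```

View pics/w20.png

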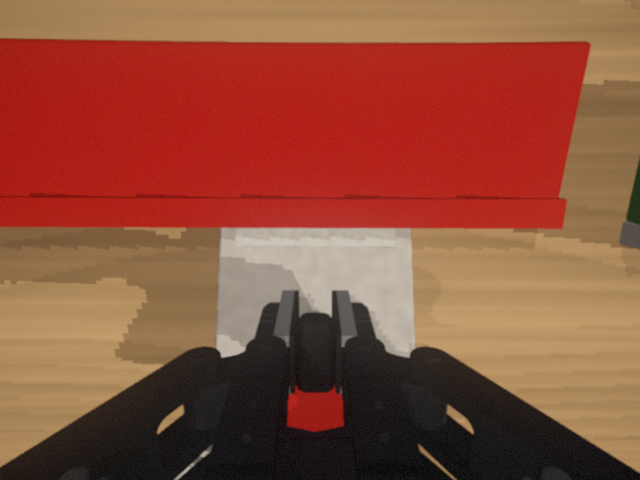

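It is tipping as before, about 30° up with the edge at the rail.

play_rows --motion '[[[0.016,0,-0.006],[0,0,0]],[[0.031,0,-0.011],[0,0,0]],[[0.046,0,-0.014],[0,0,0]],[[0.061,0,-0.015],[0,0,0]],[[0.076,0,-0.014],[0,0,0]],[[0.092,0,-0.012],[0,0,0]],[[0.108,0,-0.007],[0,0,0]],[[0.123,0,-0.001],[0,0,0]]]'

```text
t: 24.3
eef_pos: [0.6548, 0.1292, 0.0444]
tool_rot: [0.001, 1.0, 0.002, -0.002]
contact_force: [-4.5, -0.8, 1.0]
gripper_width: 0.159
```

```bash
python3 - <<'E'
from plan import *
status()
c=cam('wrist'); save(c,'w21.png')
rows(arc(RR,-0.052,[82,86,90,93,95],press=0.003,h0=0.0403,a=.056))
E
```

```text
t 24.3 p [0.6548 0.1292 0.0444] yaw 0.0031 zax [-0.004 -0.001 -1.   ] F [-4.5 -0.8  1. ] w 13.6 q [-0.15  0.68 -0.2   1.69  0.18  0.79 -2.  ]
[[[0.01, 0.0, 0.005], [0.0, 0.0, 0.0]], [[0.019, 0.0, 0.011], [0.0, 0.0, 0.0]], [[0.028, 0.0, 0.017], [0.0, 0.0, 0.0]], [[0.035, 0.0, 0.023], [0.0, 0.0, 0.0]], [[0.039, 0.0, 0.027], [0.0, 0.0, 0.0]]]
```

View pics/w21.png

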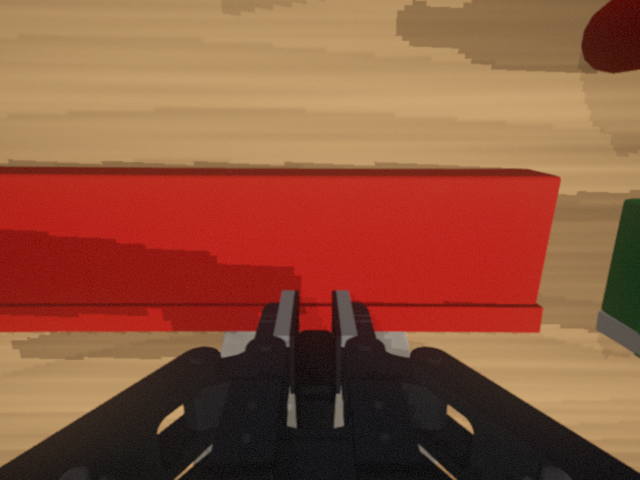

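play_rows --motion '[[[0.01,0,0.005],[0,0,0]],[[0.019,0,0.01],[0,0,0]],[[0.028,0,0.015],[0,0,0]],[[0.036,0,0.017],[0,0,0]],[[0.042,0,0.017],[0,0,0]],[[0.045,0,0.017],[0,0,0]],[[0.045,0,0.017],[0,0,0]]]'

```text
t: 25.05
eef_pos: [0.6716, 0.1291, 0.0356]
tool_rot: [0.001, 1.0, 0.002, -0.004]
contact_force: [-6.5, -0.6, -3.7]
gripper_width: 0.159
```

```bash
python3 - <<'E'
from plan import *
status()
c=cam('scene'); cv2.imwrite('pics/s22.png',cv2.resize(c['pixels'][160:330,320:540,::-1],None,fx=3,fy=3))
c=cam('wrist'); save(c,'w22.png')
E
```

```text
t 25.05 p [0.6716 0.1291 0.0356] yaw 0.0032 zax [-0.007 -0.002 -1.   ] F [-6.5 -0.6 -3.7] w 13.6 q [-0.15  0.71 -0.19  1.65  0.18  0.81 -1.99]
```

View pics/s22.png

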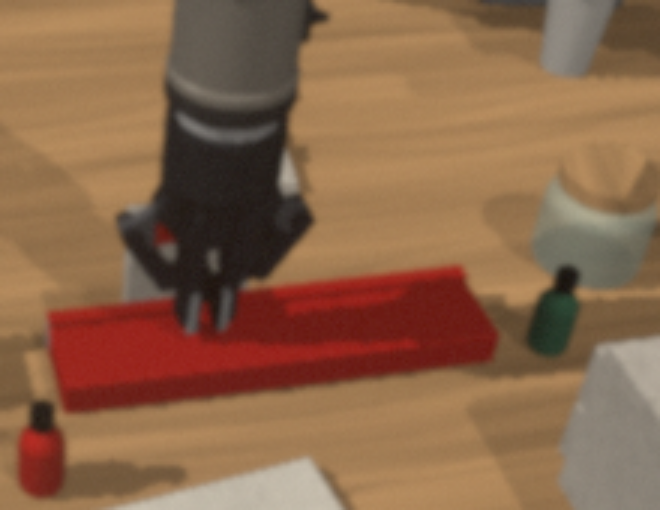

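play_rows --motion '[[[0,0,0],[0,0,0]],[[0,0,0],[0,0,0]],[[0,0,0],[0,0,0]],[[0,0,-0.02],[0,0,0]],[[0,0,-0.06],[0,0,0]],[[0,0,-0.12],[0,0,0]],[[0,0,-0.24],[0,0,0]],[[0,0,-0.36],[0,0,0]]]' --fingers 32 --grip_force 20

```text
t: 25.95
eef_pos: [0.6724, 0.1293, 0.1822]
tool_rot: [0.001, 1.0, 0.002, -0.004]
contact_force: [1.3, 0.3, 0.6]
gripper_width: 0.376
```

```bash
python3 - <<'E'
from upr import *
status()
c=cam('wrist'); save(c,'w23.png'); upr(c,RR,-0.052,'w')
rows([((0.5,0.2,0.24),-0.08),((0.42,0.223,0.24),-0.11)])
E
```

```text
t 25.95 p [0.6724 0.1293 0.1822] yaw 0.0033 zax [-0.007 -0.002 -1.   ] F [1.3 0.3 0.6] w 32.1 q [-0.13  0.55 -0.22  1.56  0.13  1.06 -1.95]
w 4855 t range [-0.0963 -0.0086] zmax 0.1003
  z 0.036 0.045 n before(-)/behind(+) foot: pct5,50,95 [0.002  0.0026 0.0031] 276
  z 0.045 0.06 n before(-)/behind(+) foot: pct5,50,95 [0.003  0.0038 0.0045] 523
  z 0.06 0.075 n before(-)/behind(+) foot: pct5,50,95 [0.0046 0.0056 0.0113] 797
  z 0.075 0.092 n before(-)/behind(+) foot: pct5,50,95 [0.0064 0.0074 0.0083] 997
  z 0.095 0.106 n before(-)/behind(+) foot: pct5,50,95 [-0.0021  0.0046  0.0086] 2070
[[[-0.442, -0.175, -0.121], [-0.0, -0.001, 0.013]], [[-0.642, -0.233, -0.123], [-0.0, -0.001, 0.018]]]
```

View pics/w23.png

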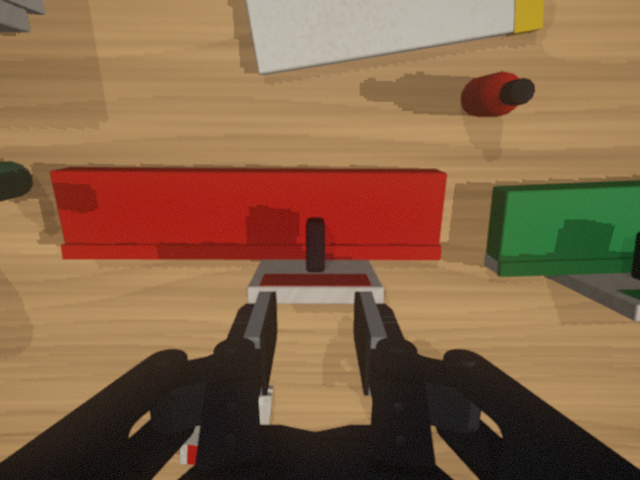

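The third panel is upright and flush. Now the last red one.

play_rows --motion '[[[-0.08,-0.03,-0.07],[0,0,0.002]],[[-0.19,-0.07,-0.11],[0,0,0.005]],[[-0.31,-0.12,-0.12],[0,0,0.009]],[[-0.42,-0.165,-0.121],[0,-0.001,0.013]],[[-0.53,-0.2,-0.122],[0,-0.001,0.016]],[[-0.62,-0.228,-0.123],[0,-0.001,0.018]],[[-0.65,-0.233,-0.123],[0,-0.001,0.018]],[[-0.65,-0.233,-0.123],[0,-0.001,0.018]]]' --fingers 50

```text
t: 26.8
eef_pos: [0.4159, 0.2238, 0.2415]
tool_rot: [-0.002, 0.999, -0.054, 0.001]
contact_force: [0.8, -1.0, -0.6]
gripper_width: 0.584
```

```bash
python3 - <<'E'
from plan import *
status()
c=cam('wrist'); save(c,'w24.png'); np.savez('w24.npz',**c)
E
```

```text
t 26.8 p [0.4159 0.2238 0.2415] yaw -0.1075 zax [ 0.003  0.003 -1.   ] F [ 0.8 -1.  -0.6] w 49.9 q [-0.33  0.15 -0.33  2.    0.06  1.   -2.36]
```

View pics/w24.png

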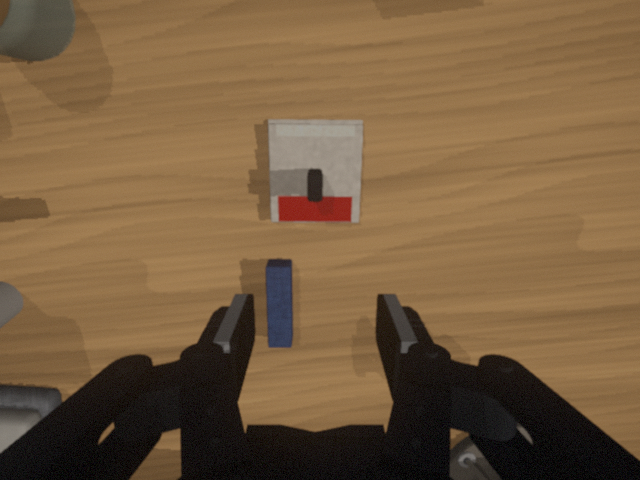

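```bash
python3 - <<'E'
from plan import *
c={k:v[()] for k,v in np.load('w24.npz').items()}
ctr,yaw=fitpanel(c,(316,170))
g=ctr-0.006*np.array([np.cos(yaw),np.sin(yaw)]); print(g)
rows([((g[0],g[1],0.02),yaw)])
E
```

```text
panel (316, 170) R ctr [0.4413 0.2212] size [89.6 95.1] yaw -0.1132 dv 0.0342 yawTag -0.116 gripcalc [0.4334 0.2221] gripmeas [0.4359 0.2222 0.049 ] 421 zmed 0.0115
[0.43538046 0.22188888]
[[[0.043, 0.0, 0.554], [-0.001, -0.0, 0.001]]]
```

play_rows --motion '[[[0.02,0,0.08],[0,0,0]],[[0.043,0,0.18],[0,0,0.001]],[[0.043,0,0.3],[0,0,0.001]],[[0.043,0,0.41],[0,0,0.001]],[[0.043,0,0.49],[0,0,0.001]],[[0.043,0,0.538],[0,0,0.001]],[[0.043,0,0.553],[0,0,0.001]],[[0.043,0,0.553],[0,0,0.001]]]'

```text
t: 27.65
eef_pos: [0.4364, 0.2213, 0.0196]
tool_rot: [-0.001, 0.998, -0.059, 0.001]
contact_force: [0.3, 0.4, 0.3]
gripper_width: 0.587
```

play_rows --motion '[[[0,0,0],[0,0,0]],[[0,0,0],[0,0,0]],[[0,0,0],[0,0,0]],[[0,0,0],[0,0,0]],[[0,0,0],[0,0,0]],[[0,0,0],[0,0,0]],[[0,0,0],[0,0,0]]]' --fingers 5 --grip_force 30

```text
t: 28.35
eef_pos: [0.4376, 0.2218, 0.0208]
tool_rot: [-0.002, 0.998, -0.059, 0.003]
contact_force: [0.3, 0.2, 8.3]
gripper_width: 0.163
```

```bash
python3 - <<'E'
from plan import *
status()
p=RR.xy(-0.09,0.054)
rows([((0.45,0.222,0.1),-0.1),((p[0],p[1],0.10),RR.yaw)])
E
```

```text
t 28.35 p [0.4376 0.2218 0.0208] yaw -0.1175 zax [ 0.005  0.003 -1.   ] F [0.3 0.2 8.3] w 13.9 q [-0.4   0.51 -0.24  2.13  0.24  0.52 -2.5 ]
[[[0.032, -0.005, -0.198], [-0.001, -0.001, -0.003]], [[0.264, -0.065, -0.196], [-0.001, -0.001, -0.019]]]
```

play_rows --motion '[[[0,0,-0.03],[0,0,0]],[[0.005,0,-0.09],[0,0,-0.001]],[[0.02,-0.004,-0.16],[0,-0.001,-0.003]],[[0.06,-0.012,-0.196],[0,-0.001,-0.006]],[[0.12,-0.03,-0.198],[-0.001,-0.001,-0.01]],[[0.19,-0.045,-0.198],[-0.001,-0.001,-0.015]],[[0.24,-0.06,-0.197],[-0.001,-0.001,-0.019]],[[0.264,-0.065,-0.196],[-0.001,-0.001,-0.019]]]'

```text
t: 29.15
eef_pos: [0.5467, 0.235, 0.1006]
tool_rot: [0.001, 1.0, 0.001, -0.0]
contact_force: [-0.4, 0.5, -1.9]
gripper_width: 0.164
```

```bash
python3 - <<'E'
from plan import *
status()
c=cam('wrist'); save(c,'w25.png'); rail(c,'r',150)
g=lambda gap,z:((*RR.xy(-gap-0.0565,0.054),z),RR.yaw)
rows([g(0.025,0.07),g(0.006,0.024),g(0.006,0.0217)])
E
```

```text
t 29.15 p [0.5467 0.235  0.1006] yaw 0.0011 zax [-0.    -0.002 -1.   ] F [-0.4  0.5 -1.9] w 14.0 q [-0.29  0.52 -0.29  1.84  0.2   0.81 -2.25]
top 105 x=0.6459 + -0.0336*y y range 0.1285 0.3346 resid 0.0024
foot 31 x=0.6333 + 0.0056*y y range 0.1215 0.3364 resid 0.0008
depth z med 0.0268
[[[0.016, -0.0, 0.076], [0.0, 0.0, -0.0]], [[0.064, -0.001, 0.191], [0.0, 0.0, -0.0]], [[0.064, -0.001, 0.196], [0.0, 0.0, -0.0]]]
```

View pics/w25.png

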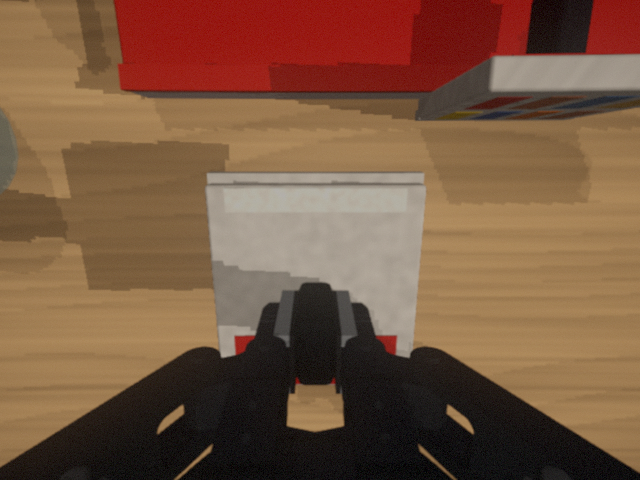

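The held panel is parallel to the rail, with the standing neighbour to the right.

play_rows --motion '[[[0.008,0,0.035],[0,0,0]],[[0.018,0,0.08],[0,0,0]],[[0.04,0,0.13],[0,0,0]],[[0.058,0,0.172],[0,0,0]],[[0.063,-0.001,0.19],[0,0,0]],[[0.064,-0.001,0.196],[0,0,0]],[[0.064,-0.001,0.196],[0,0,0]]]'

```text
t: 29.9
eef_pos: [0.5714, 0.2347, 0.0211]
tool_rot: [0.002, 1.0, 0.0, -0.001]
contact_force: [-0.9, -0.0, -2.6]
gripper_width: 0.163
```

```bash
python3 - <<'E'
from plan import *
status()
c=cam('wrist'); save(c,'w26.png')
rows(arc(RR,0.054,[0],press=0.002,h0=0.0398,a=.0565))
E
```

```text
t 29.9 p [0.5714 0.2347 0.0211] yaw 0.0004 zax [-0.002 -0.003 -1.   ] F [-0.9 -0.  -2.6] w 13.9 q [-0.3   0.66 -0.26  1.82  0.25  0.7  -2.27]
[[[0.022, 0.0, 0.001], [0.0, 0.0, -0.0]]]
```

View pics/w26.png

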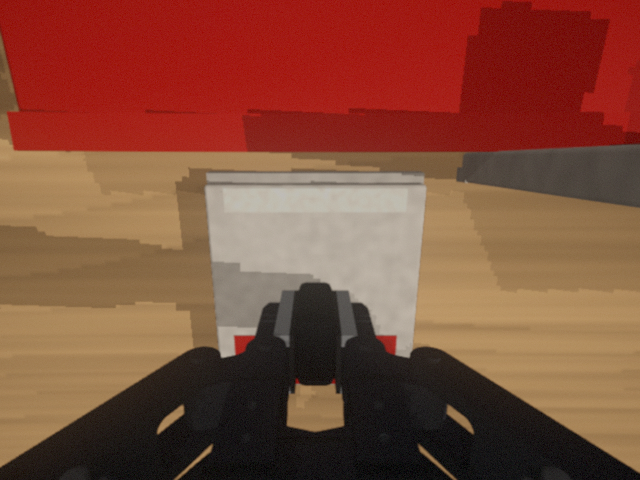

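play_rows --motion '[[[0.01,0,0.001],[0,0,0]],[[0.017,0,0.001],[0,0,0]],[[0.022,0,0.001],[0,0,0]],[[0.022,0,0.001],[0,0,0]]]'

```text
t: 30.35
eef_pos: [0.5795, 0.2353, 0.0207]
tool_rot: [0.001, 1.0, 0.0, -0.002]
contact_force: [-3.5, -0.0, 0.7]
gripper_width: 0.155
```

```bash
python3 - <<'E'
from plan import *
status()
rows(arc(RR,0.054,[0,0,4,8,13,18,24,30],press=0.002,h0=0.0398,a=.0565))
E
```

```text
t 30.35 p [0.5795 0.2353 0.0207] yaw 0.0007 zax [-0.004 -0.003 -1.   ] F [-3.5 -0.   0.7] w 13.3 q [-0.3   0.67 -0.26  1.8   0.24  0.71 -2.26]
[[[0.003, 0.001, -0.0], [0.0, 0.001, -0.0]], [[0.003, 0.001, -0.0], [0.0, 0.001, -0.0]], [[0.01, 0.001, -0.01], [0.0, 0.001, -0.0]], [[0.017, 0.001, -0.019], [0.0, 0.001, -0.0]], [[0.027, 0.001, -0.029], [0.0, 0.001, -0.0]], [[0.037, 0.001, -0.039], [0.0, 0.001, -0.0]], [[0.051, 0.001, -0.049], [0.0, 0.001, -0.0]], [[0.065, 0.001, -0.058], [0.0, 0.001, -0.0]]]
```

play_rows --motion '[[[0.004,0.001,0],[0,0,0]],[[0.004,0.001,0],[0,0,0]],[[0.011,0.001,-0.01],[0,0,0]],[[0.018,0.001,-0.019],[0,0,0]],[[0.028,0.001,-0.029],[0,0,0]],[[0.038,0.001,-0.038],[0,0,0]],[[0.052,0.001,-0.048],[0,0,0]],[[0.067,0.001,-0.057],[0,0,0]]]' --grip_force 5

```text
t: 31.15
eef_pos: [0.6034, 0.235, 0.0423]
tool_rot: [0.002, 1.0, 0.001, -0.005]
contact_force: [-6.4, 1.3, -2.5]
gripper_width: 0.161
```

```bash
python3 - <<'E'
from plan import *
status()
c=cam('wrist'); save(c,'w27.png')
rows(arc(RR,0.054,[36,42,48,54,60,66,72,78],press=0.002,h0=0.0398,a=.0565))
E
```

```text
t 31.15 p [0.6034 0.235  0.0423] yaw 0.0016 zax [-0.009 -0.004 -1.   ] F [-6.4  1.3 -2.5] w 13.8 q [-0.28  0.67 -0.26  1.73  0.23  0.78 -2.22]
[[[0.017, 0.0, -0.008], [0.001, 0.001, 0.0]], [[0.032, 0.0, -0.013], [0.001, 0.001, 0.0]], [[0.046, 0.0, -0.017], [0.001, 0.001, 0.0]], [[0.061, 0.0, -0.018], [0.001, 0.001, 0.0]], [[0.077, 0.0, -0.017], [0.001, 0.001, 0.0]], [[0.092, 0.0, -0.015], [0.001, 0.001, 0.0]], [[0.107, 0.0, -0.011], [0.001, 0.001, 0.0]], [[0.122, 0.0, -0.004], [0.001, 0.001, 0.0]]]
```

View pics/w27.png

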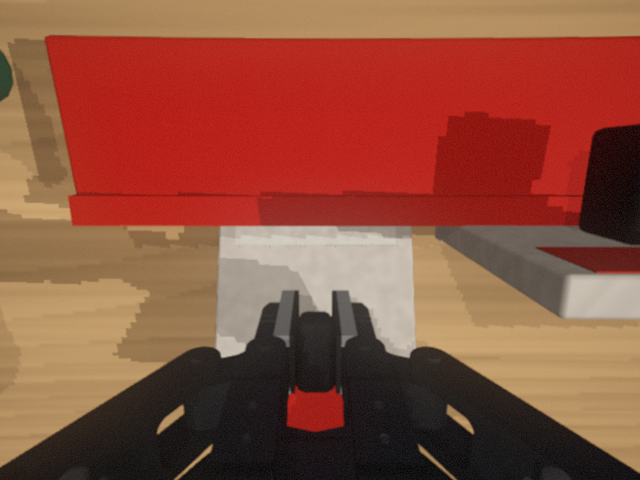

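The tip looks the same as the earlier ones, so I continue.

play_rows --motion '[[[0.017,0,-0.007],[0.001,0.001,0]],[[0.032,0,-0.012],[0.001,0.001,0]],[[0.047,0,-0.016],[0.001,0.001,0]],[[0.062,0,-0.017],[0.001,0.001,0]],[[0.077,0,-0.016],[0.001,0.001,0]],[[0.092,0,-0.014],[0.001,0.001,0]],[[0.108,0,-0.01],[0.001,0.001,0]],[[0.124,0,-0.004],[0.001,0.001,0]]]'

```text
t: 32.0
eef_pos: [0.6535, 0.2352, 0.0441]
tool_rot: [-0.001, 1.0, 0.001, -0.002]
contact_force: [-5.8, -0.6, 2.8]
gripper_width: 0.157
```

```bash
python3 - <<'E'
from plan import *
status()
c=cam('wrist'); save(c,'w28.png')
rows(arc(RR,0.054,[82,86,90,93,95],press=0.003,h0=0.0398,a=.0565))
E
```

```text
t 32.0 p [0.6535 0.2352 0.0441] yaw 0.0012 zax [-0.004  0.002 -1.   ] F [-5.8 -0.6  2.8] w 13.4 q [-0.26  0.72 -0.26  1.61  0.23  0.84 -2.18]
[[[0.011, 0.0, 0.003], [-0.0, 0.0, -0.0]], [[0.021, 0.0, 0.009], [-0.0, 0.0, -0.0]], [[0.03, 0.0, 0.015], [-0.0, 0.0, -0.0]], [[0.036, 0.0, 0.021], [-0.0, 0.0, -0.0]], [[0.041, 0.0, 0.025], [-0.0, 0.0, -0.0]]]
```

View pics/w28.png

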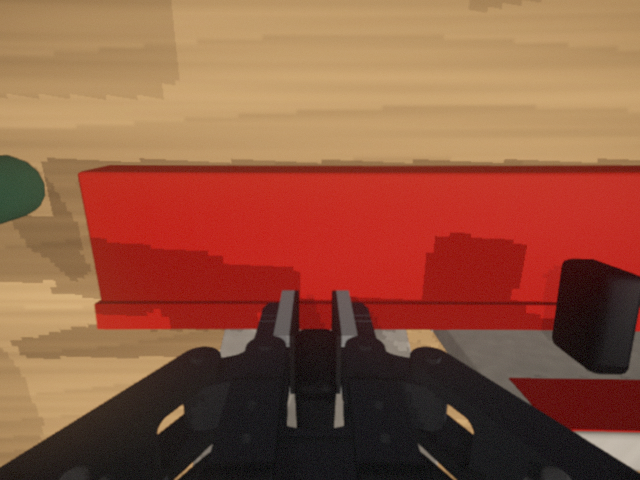

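play_rows --motion '[[[0.011,0,0.003],[0,0,0]],[[0.021,0,0.009],[0,0,0]],[[0.03,0,0.014],[0,0,0]],[[0.038,0,0.017],[0,0,0]],[[0.044,0,0.017],[0,0,0]],[[0.047,0,0.017],[0,0,0]],[[0.047,0,0.017],[0,0,0]]]'

```text
t: 32.75
eef_pos: [0.6712, 0.2352, 0.0352]
tool_rot: [-0.001, 1.0, 0.001, -0.004]
contact_force: [-6.9, 0.8, -3.5]
gripper_width: 0.163
```

```bash
python3 - <<'E'
from plan import *
status()
c=cam('scene'); cv2.imwrite('pics/s29.png',cv2.resize(c['pixels'][160:330,320:540,::-1],None,fx=3,fy=3))
E
```

```text
t 32.75 p [0.6712 0.2352 0.0352] yaw 0.0013 zax [-0.007  0.002 -1.   ] F [-6.9  0.8 -3.5] w 13.9 q [-0.25  0.76 -0.26  1.57  0.23  0.85 -2.16]
```

View pics/s29.png

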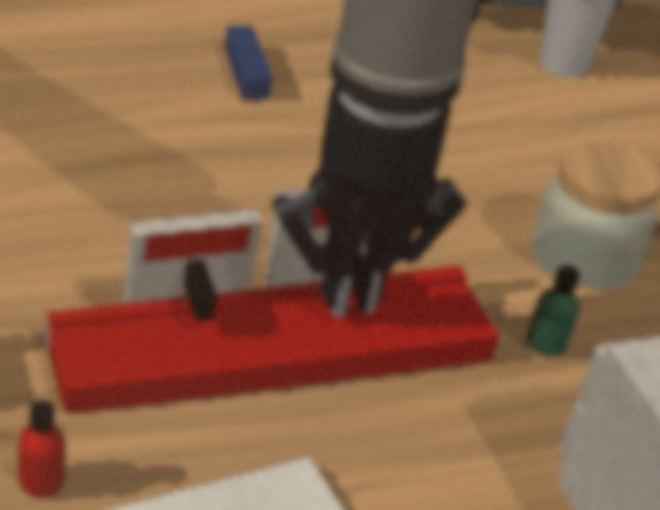

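Two upright panels are visible at (195,255) and (310,240), so I release and rise.

play_rows --motion '[[[0,0,0],[0,0,0]],[[0,0,0],[0,0,0]],[[0,0,0],[0,0,0]],[[0,0,-0.02],[0,0,0]],[[0,0,-0.06],[0,0,0]],[[0,0,-0.12],[0,0,0]],[[0,0,-0.24],[0,0,0]],[[0,0,-0.36],[0,0,0]]]' --fingers 32 --grip_force 20

```text
t: 33.6
eef_pos: [0.6721, 0.2348, 0.1819]
tool_rot: [-0.001, 1.0, 0.001, -0.003]
contact_force: [0.4, 1.0, 1.0]
gripper_width: 0.375
```

play_rows --motion '[[[0,0,-0.1],[0,0,0]],[[-0.05,0,-0.2],[0,0,0]],[[-0.15,0,-0.25],[0,0,0]],[[-0.25,0,-0.25],[0,0,0]],[[-0.35,0,-0.25],[0,0,0]],[[-0.4,0,-0.25],[0,0,0]],[[-0.4,0,-0.25],[0,0,0]],[[-0.4,0,-0.25],[0,0,0]]]'

```text
t: 34.4
eef_pos: [0.5135, 0.2345, 0.2847]
tool_rot: [-0.001, 1.0, 0.001, -0.002]
contact_force: [0.4, -0.4, 0.3]
gripper_width: 0.376
```

```bash
python3 - <<'E'
from upr import *
status()
c=cam('scene'); save(c,'s30.png')
for r,sl,n in [(G,-.052,'G-'),(G,.054,'G+'),(RR,-.052,'R-'),(RR,.054,'R+')]: upr(c,r,sl,n)
c=cam('top'); save(c,'t30.png')
P=cloud(c); k=(P[...,2]>0.02)&(P[...,0]>0.25)&(P[...,0]<0.85)&(np.abs(P[...,1])<0.6)
num,l,s,ce=cv2.connectedComponentsWithStats(k.astype(np.uint8))
for i in range(1,num):
    if s[i,4]>40:
        q=P[l==i]; print(ce[i].round(0),'x',np.percentile(q[:,0],[2,98]).round(3),'y',np.percentile(q[:,1],[2,98]).round(3))
E
```

```text
t 34.4 p [0.5135 0.2345 0.2847] yaw 0.0015 zax [-0.004  0.003 -1.   ] F [ 0.4 -0.4  0.3] w 32.1 q [-0.25  0.27 -0.35  1.74  0.1   1.15 -2.2 ]
G- 1140 t range [-0.0963 -0.0078] zmax 0.1032
  z 0.036 0.045 n before(-)/behind(+) foot: pct5,50,95 [-0.0012  0.0012  0.0028] 102
  z 0.045 0.06 n before(-)/behind(+) foot: pct5,50,95 [0.     0.0022 0.0041] 193
  z 0.06 0.075 n before(-)/behind(+) foot: pct5,50,95 [0.0018 0.004  0.0077] 222
  z 0.075 0.092 n before(-)/behind(+) foot: pct5,50,95 [0.0034 0.0059 0.0075] 288
  z 0.095 0.106 n before(-)/behind(+) foot: pct5,50,95 [-0.0035  0.0045  0.0087] 282
G+ 1105 t range [0.0094 0.0976] zmax 0.1029
  z 0.036 0.045 n before(-)/behind(+) foot: pct5,50,95 [-0.0009  0.0011  0.003 ] 108
  z 0.045 0.06 n before(-)/behind(+) foot: pct5,50,95 [0.0007 0.0025 0.0045] 184
  z 0.06 0.075 n before(-)/behind(+) foot: pct5,50,95 [0.0025 0.0044 0.0079] 222
  z 0.075 0.092 n before(-)/behind(+) foot: pct5,50,95 [0.0044 0.0062 0.0082] 268
  z 0.095 0.106 n before(-)/behind(+) foot: pct5,50,95 [-0.0029  0.0051  0.0095] 277
R- 1057 t range [-0.0988  0.0076] zmax 0
[... 720 characters left out ...]
075 0.092 n before(-)/behind(+) foot: pct5,50,95 [0.0035 0.0057 0.0077] 246
  z 0.095 0.106 n before(-)/behind(+) foot: pct5,50,95 [-0.0035  0.0044  0.0089] 246
[522. 120.] x [0.813 0.849] y [-0.599 -0.568]
[438. 139.] x [0.786 0.849] y [-0.415 -0.315]
[229. 226.] x [0.256 0.84 ] y [0.025 0.567]
[317. 166.] x [0.749 0.769] y [-0.013  0.013]
[381. 197.] x [0.613 0.698] y [-0.326 -0.03 ]
[476. 194.] x [0.607 0.662] y [-0.465 -0.411]
[524. 210.] x [0.527 0.661] y [-0.599 -0.544]
[112. 220.] x [0.577 0.655] y [0.541 0.598]
[160. 226.] x [0.568 0.641] y [0.419 0.492]
[111. 322.] x [0.299 0.378] y [0.541 0.599]
[418. 319.] x [0.274 0.323] y [-0.274 -0.225]
[228. 329.] x [0.26 0.35] y [0.26  0.292]
```

View pics/s30.png

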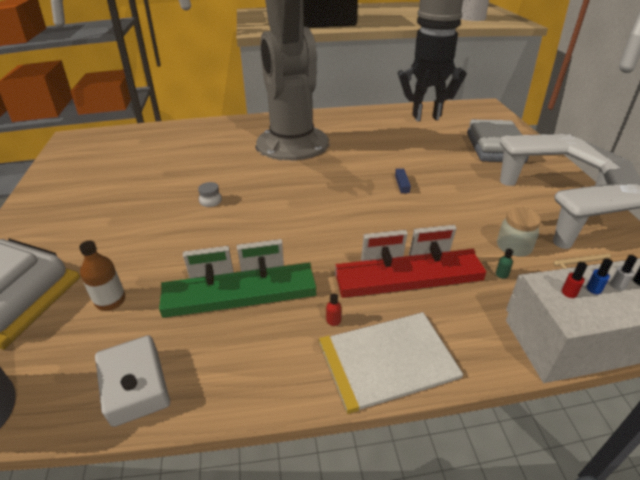

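View pics/t30.png

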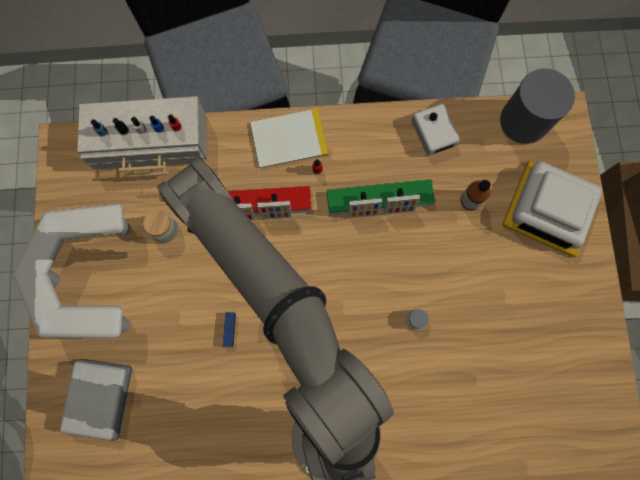

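All four panels stand flush, the bystanders are where they were, and no further panel is in sight. I hand in.

```bash
python3 - <<'E'
from h import *
print(bot.hand_in()); status()
E
```

```text
the job is handed in; nothing more can be done
None
the job is handed in; nothing more can be done
```

Four panels were on the table, two green-tagged and two red-tagged. All four now stand on their bottom edges against their own rails, let go, and the job was handed in at about 34 s with the robot clear of everything. For each one I pinched the black grip, brought the bottom edge up to the rail, and tipped it up with a light 5 N grip.

**Panels:** in the last scene-camera check all four leaned back about 5–7° against the rails (which lean 5°). Their tops were at about 100–103 mm. The two on each rail were about 106 mm apart, centre to centre.

**Bystanders:** five of the six measured within about 1 mm of where they started. The arm hid polish_teal from the top camera at the end, so I only checked it by eye in the scene image, where it stood in its place.

**Disagreements:** the cameras differed by 2–4 mm, so I relied on the wrist camera and on contact with the rail. The rail line fits were disturbed on the approaches beside an already standing panel, so I kept the earlier fits; contact on the last two placements agreed to about 1 mm. I noticed no grip slackening and no panel being knocked aside.

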